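Set up the edge-banding bench

TASK

Get the bench ready for gluing veneer edging: slide every roll of edging up off its post and lay it flat on the tray's floor, none on top of another; and slide the kettle off the heating disc onto the middle of any resting circle, then the glue pot onto the middle of the heating disc, both upright and never lifted off the warming plate. Last of all, turn the heat knob clockwise to its stop. Leave the other things on the bench where they are.

Things in the scene. Friction and masses are not known exactly. Their poses are not given: they have to be found in the camera images.
- roll0: a wound roll of veneer edging on a cardboard core, a flat ring of 64 mm outside diameter, 30 mm bore, 22 mm high, 60 g; origin at its very centre, z along its axis; it may be absent. At the start it lies flat on the stand's board with a post through its bore
- roll1: a wound roll of veneer edging on a cardboard core, a flat ring of 64 mm outside diameter, 30 mm bore, 22 mm high, 60 g; origin at its very centre, z along its axis; it may be absent. At the start it lies flat on the stand's board with a post through its bore
- roll2: a wound roll of veneer edging on a cardboard core, a flat ring of 64 mm outside diameter, 30 mm bore, 22 mm high, 60 g; origin at its very centre, z along its axis; it may be absent. At the start it lies flat on the stand's board with a post through its bore
- roll3: a wound roll of veneer edging on a cardboard core, a flat ring of 64 mm outside diameter, 30 mm bore, 22 mm high, 60 g; origin at its very centre, z along its axis; it may be absent. At the start it lies flat on the stand's board with a post through its bore
- roll4: a wound roll of veneer edging on a cardboard core, a flat ring of 64 mm outside diameter, 30 mm bore, 22 mm high, 60 g; origin at its very centre, z along its axis; it may be absent. At the start it lies flat on the stand's board with a post through its bore
- roll5: a wound roll of veneer edging on a cardboard core, a flat ring of 64 mm outside diameter, 30 mm bore, 22 mm high, 60 g; origin at its very centre, z along its axis; it may be absent. At the start it lies flat on the stand's board with a post through its bore
- stand: fixed storage stand: plywood board 250 (x) x 170 (y) x 18 mm high with six upright wooden posts, 22 mm thick, rising 45 mm above the board (tops 63 mm above the bench), at x = -80, 0, 80 and y = -48, 48 mm; origin under the board's centre
- tray_in (a point): centre of the inner floor of the fixed aluminium tray, 5 mm above the bench; the floor measures 250 (x) x 180 (y) mm inside, the 5 mm walls rise 14 mm above the bench
- plate: fixed grey warming plate, 310 x 310 mm, flat top 30 mm above the bench with a raised rim round its edge, 6 mm thick and 10 mm high; a black control box (60 x 120 mm, 26 mm high) adjoins its front (-x) side, centre at x = -185 mm; origin under the plate's centre
- plate_hot (a point): centre, on the plate's top, of the heating disc (the one filled dark disc, 112 mm wide), at x = -70, y = 70 mm on the plate
- plate_rest0 (a point): centre of a resting place (thin white painted circle, 104 mm wide) at x = -70, y = -70 mm on the plate
- plate_rest1 (a point): the same, a resting place at x = 70, y = -70 mm
- plate_rest2 (a point): the same, a resting place at x = 70, y = 70 mm
- heat_grip (a point): grip point on the axis of the heat knob on the control box: a bar grip turned about a vertical axis; at joint 0 the bar lies along the plate's x
- heat (a joint): angle of the heat knob: 0 off, grows clockwise seen from above, stop at 1.3 rad (fully on)
- glue_pot: aluminium glue pot, closed by a clamped lid, 104 mm wide, 48 mm to the top of the lid, on it an upright round knob 24 mm thick whose top is 76 mm above the pot's underside; about 0.45 kg; origin under its centre, z up
- kettle: small steel kettle, 108 mm wide at the foot, 54 mm to its shoulder, about 0.5 kg, short spout to its +x (76 mm from the axis); origin under its centre, z up
- kettle_handle (a point): middle of the kettle's level handle bar, 86 mm above its underside: black round bar 14 mm thick, 68 mm long along the kettle's x, 25 mm free below it
- offcut: bystander: dark wooden offcut, 70 x 45 x 30 mm; origin under its centre
- tape_measure: bystander: black tape measure, 65 x 35 x 60 mm; origin under its centre
- spray_can: bystander: grey spray can, 54 mm wide, 160 tall; origin under its centre
- turned_bowl: bystander: turned wooden bowl, 90 mm wide, 40 tall; origin under its centre
- screwdriver: bystander: screwdriver lying on the bench
- wrench: bystander: spanner lying on the bench

How it is judged:
On the way, in this order (a step that is already met when the one before it is completed fails the run):
1. the kettle stands on a resting circle ((distance between kettle and plate_rest0 below 0.02 m or distance between kettle and plate_rest1 below 0.02 m or distance between kettle and plate_rest2 below 0.02 m)), for 0.2 s.
2. the glue pot stands on the heating disc, the kettle on a resting circle, and every roll lies flat in the tray ((distance between kettle and plate_rest0 below 0.02 m or distance between kettle and plate_rest1 below 0.02 m or distance between kettle and plate_rest2 below 0.02 m) and distance between glue_pot and plate_hot below 0.02 m and x of roll0 in the frame of tray_in between -0.098 and 0.098 m and y of roll0 in the frame of tray_in between -0.063 and 0.063 m and z of each of roll0, roll1, roll2, roll3, roll4, roll5 in the frame of tray_in below 0.017 m and angle between the z axis of each of roll0, roll1, roll2, roll3, roll4, roll5 and the z axis of tray_in, either way round below 0.15 rad and x of roll1 in the frame of tray_in between -0.098 and 0.098 m and y of roll1 in the frame of tray_in between -0.063 and 0.063 m and x of roll2 in the frame of tray_in between -0.098 and 0.098 m and y of roll2 in the frame of tray_in between -0.063 and 0.063 m and x of roll3 in the frame of tray_in between -0.098 and 0.098 m and y of roll3 in the frame of tray_in between -0.063 and 0.063 m and x of roll4 in the frame of tray_in between -0.098 and 0.098 m and y of roll4 in the frame of tray_in between -0.063 and 0.063 m and x of roll5 in the frame of tray_in between -0.098 and 0.098 m and y of roll5 in the frame of tray_in between -0.063 and 0.063 m), for 0.2 s.
3. the heat knob is turned to its stop (value of joint heat above 1.1 rad), for 0.2 s.
At the end, for the whole second after the job is handed in: every roll lies flat on the tray's floor (not stacked or leaning), the kettle's centre is within 20 mm of the centre of a resting circle, the glue pot's within 20 mm of the heating disc's centre, both standing on the plate, the heat knob is turned beyond 1.1 rad, and all are at rest and released (all of step 2 and linear speed of each of roll0, roll1, roll2, roll3, roll4, roll5, glue_pot, kettle below 0.02 m/s and value of joint heat above 1.1 rad); the robot touches nothing.
It fails at once if the glue pot is lifted off the warming plate (more than 15 mm) (z of glue_pot in the frame of plate above 0.045 m).
It fails at once if the glue pot is tipped (angle between glue_pot's own z axis and vertical above 0.4 rad).
It fails at once if the kettle is lifted off the warming plate (more than 15 mm) (z of kettle in the frame of plate above 0.045 m).
It fails at once if the kettle is tipped (angle between kettle's own z axis and vertical above 0.4 rad).
It fails at once if a bystander is pushed away (more than 40 mm) (distance of any of offcut, tape_measure, spray_can, turned_bowl, screwdriver, wrench from where it was at the start of the episode above 0.04 m).
Of roll0, roll1, roll2, roll3, roll4, roll5 only 3 to 5 are there at a start; the rules pass over those that are not, and their reading is None.
At some moment in a run one of glue_pot, kettle may be knocked a few centimetres aside while the robot is not near it.
Once in a run the grip may slacken for a moment while it holds something.
It also fails if it takes over 210 s, if anything falls off the work surface, if the arm or the gripper's body presses on something with over 40 N, if the wrist force passes 120 N, or if a joint passes its speed limit or range.

ROBOT

A 7-joint arm with a two-finger parallel gripper is mounted at the origin on the work surface. World frame = base frame: x ahead of the robot, y to its left, z up, the work surface at z = 0. Lengths are in m, angles in rad, forces in N, time in s.
With the tool pointing down it reaches from about 0.425 to 0.925 m from the base axis. Payload 6.8 kg.
Tool frame: the origin (TCP) lies midway between the tips of the shut fingers; the grasp point (between the pads) lies 19 mm behind it (bot.hold_point_z is the distance from the TCP to the grasp point, in m); z points along the fingers, y is the line along which they close (so a half turn about z gives the same grasp; the last joint's range is limited). The gripper opens to 85 mm and grips with 20 to 120 N. Pads are 22 mm wide; open, the fingers measure 114 mm over their backs; the gripper's body (76 mm by 85 mm) begins 54 mm behind the grasp point. The pads swing forward as they close: fully open they stand 13 mm farther back than shut.
Start: joints at [1.192, 0.477, 0.022, 1.555, -0.011, 1.109, -0.083], TCP at [0.181, -0.65, 0.206] pointing down, gripper open.
Joint ranges: [-2.96, 2.96], [-0.34, 2.1], [-1.41, 1.46], [0.24, 2.44], [-1.37, 4.51], [0.17, 1.92], [-2.96, 2.96]. Speed limits (rad/s): [2.39, 2.39, 3.14, 3.14, 3.14, 3.14, 3.14].

INTERFACE

Orientations are given as a unit quaternion [w, x, y, z].
In Python, from station import bot gives the robot as it stands. The module is installed in compiled form; this text tells all that it offers.
- The arm moves only by the tool step_arm, never from a script. Its argument "increments" is a list that holds one entry, the list of rows, each a list of 7 numbers: the opening, from -1 (shut) to 1 (fully open), then the shift along the tool's x, y, z in mm, then the turn, a rotation vector about the tool's x, y, z in degrees. In form: [[[grip, x, y, z, ax, ay, az], ...]]. A call has 1 to 10 rows; each row is the pose to reach, as a shift and turn from the pose commanded when the call began, along the tool's axes at that moment; what a row does not reach only later rows make up. A row lasts 1/12 s, in which the tool goes at most 41.7 mm and 7.16 degrees, less where a joint would pass 70% of its speed; a pose out of reach is approached as far as the arm can. A call with a gripper value outside its range is refused whole. The fingers move at their own pace and stop on an object; "force" is the grip in N (left out, the last holds). Time passes only in rows, so rows that repeat a pose let the fingers close. It gives the time, the measured TCP pose, the force, the opening and the grip force at its end, in the units of the state.
- bot.get_obs(): the state, without advancing time (a new reading comes with each control period).
- bot.read_camera(name): name is "scene" or "top" or "wrist"; returns a dict with "image" (480x640x3 uint8, red, green, blue), "camera_matrix" (3x3 intrinsics, pixels), "R" (3x3) and "t" (3): a world point X has camera coordinates R X + t. Camera axes: x right, y down, z forward; pixel columns grow to the right and rows downward; lengths in m; the calibration is good to about 2 mm. A picture is of the moment at which its call begins. There is no depth.
- bot.hand_in(): hands the job in; it is judged then, once.
The state is a dict: "t": time; "q": joint angles; "joint_vel": joint speeds; "joint_torque": joint torques, N m; "eef_pos": TCP position; "tool_rot": TCP orientation; "contact_force": force on the tool from outside, world axes, zero at the start; "torque": the same for the moment, N m; "gripper_width": opening from 0.0 (shut) to 1.0 (fully open); "grasp_force": force on a finger pad.
Only numpy, scipy, OpenCV 4.12 (cv2) and the standard library are available. Lean on these libraries where they do the work, as an engineer would, in place of code of your own. Each camera call takes 0.05 s, during which the arm holds its last target. There are 200 camera calls.

## Working session

There is one attempt and no reset: what is moved stays moved. The work goes in short steps, Python scripts to look and compute and a tool call to move; the robot and the scene stay as the last step left them, time stands still between calls to the robot, and variables do not carry over. Pictures are saved under pics/ and viewed, at most 14 in all, crops included, and the job is handed in when it is done.

Besides the shell and the picture viewer there is one more tool, called after "Emit:" as a command line: name --argument value ..., lists and objects as JSON in quotes. step_arm: Moves the arm, as the interface text tells. Its arguments: {"type":"object","properties":{"increments":{"type":"array"},"force":{"type":"number"}},"required":["increments"]}

```bash
mkdir -p pics; cat > h.py <<'E'
import numpy as np, cv2
from station import bot
def snap(n,f=None):
    c=bot.read_camera(n)
    if f: cv2.imwrite('pics/'+f,cv2.cvtColor(c['image'],cv2.COLOR_RGB2BGR))
    return c
def ray(c,u,v,z):
    K,R,t=c['camera_matrix'],c['R'],np.array(c['t']).ravel()
    d=R.T@np.linalg.inv(K)@np.array([u,v,1.]); o=-R.T@t
    return (o+d*(z-o[2])/d[2])[:2]
def proj(c,X):
    p=c['camera_matrix']@(c['R']@np.array(X)+np.array(c['t']).ravel()); return p[:2]/p[2]
E
python3 - <<'E'
from h import *
import pickle
for n in('top','scene'):
    c=snap(n,n+'0.png'); pickle.dump(c,open(n+'.pkl','wb')); print(n,-c['R'].T@np.array(c['t']).ravel(),c['R'].round(2).tolist())
o=bot.get_obs();print(o['t'],o['eef_pos'],o['tool_rot'])
E
```

```text
top [0.27772048 0.02277148 1.28228027] [[-0.02, -1.0, -0.0], [-0.98, 0.02, -0.19], [0.19, 0.0, -0.98]]
scene [0.91848774 0.48680877 0.82713793] [[-0.77, 0.63, 0.01], [0.48, 0.59, -0.65], [-0.42, -0.5, -0.76]]
0.1 [ 0.18042031 -0.64983968  0.20511863] [-8.24243631e-04  9.90845201e-01  1.35000322e-01 -1.45471450e-04]
```

View pics/top0.png

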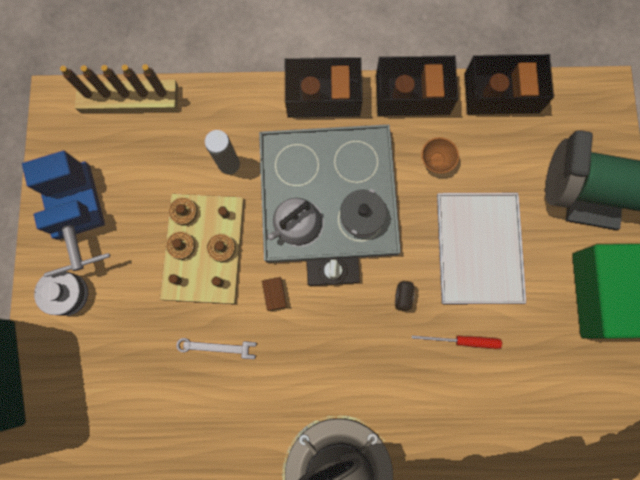

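View pics/scene0.png

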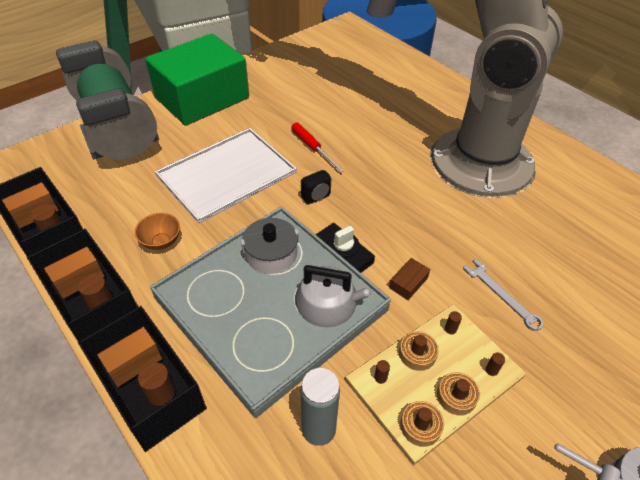

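The scene shows three rolls at about (183,210), (181,245) and (221,247) in the top view. The kettle is on the hot disc at (297,220), the pot on rest0 at (363,213), the heat knob at (333,268) and the tray at (481,248).

```bash
cat >> h.py <<'E'
def mask(c,box,lo,hi):
    hsv=cv2.cvtColor(c['image'],cv2.COLOR_RGB2HSV); m=cv2.inRange(hsv,lo,hi)
    k=np.zeros_like(m); x0,y0,x1,y1=box; k[y0:y1,x0:x1]=m[y0:y1,x0:x1]; return k
def rect(c,m,z):
    m=cv2.morphologyEx(m,cv2.MORPH_OPEN,np.ones((3,3),np.uint8))
    C=max(cv2.findContours(m,cv2.RETR_EXTERNAL,cv2.CHAIN_APPROX_NONE)[0],key=cv2.contourArea)[:,0]
    P=np.array([ray(c,u,v,z) for u,v in C],np.float32)*1000
    return cv2.minAreaRect(P)
E
python3 - <<'E'
from h import *
import pickle
c=pickle.load(open('top.pkl','rb'))
hsv=cv2.cvtColor(c['image'],cv2.COLOR_RGB2HSV)
for n,p in dict(plate=(330,190),plate2=(270,140),stand=(200,280),stand2=(230,210),tray=(480,250),wood=(130,250),wood2=(420,330),roll=(172,210),bar=(295,212),knob=(333,268),potlid=(350,205),post=(218,281)).items(): print(n,hsv[p[1],p[0]])
for n,l in dict(rest1=(356,162),rest2=(297,165)).items(): print(n,ray(c,*l,.03))
for n,l in dict(kettlebar=(294,212)).items(): print(n,ray(c,*l,.116))
print('potknob',ray(c,364,210,.106),'heat',ray(c,333,268,.045))
for p in [(183,210),(181,245),(221,247)]: print('roll',ray(c,*p,.04))
for i,(x0,y0,x1,y1) in enumerate([(245,185,425,300),(150,180,250,310)]):
    im=cv2.cvtColor(c['image'][y0:y1,x0:x1],cv2.COLOR_RGB2BGR)
    cv2.imwrite(f'pics/c{i}.png',cv2.resize(im,None,fx=4,fy=4,interpolation=2))
E
```

```text
plate [ 75  15 139]
plate2 [ 56  12 143]
stand [ 22 113 200]
stand2 [ 28 101 185]
tray [ 12  13 197]
wood [ 17 132 188]
wood2 [ 16 129 178]
roll [ 16 137 158]
bar [25 27 57]
knob [ 36   6 200]
potlid [23 12 87]
post [ 14 154 103]
rest1 [ 0.69741183 -0.05564715]
rest2 [0.69230862 0.08354833]
kettlebar [0.55797158 0.08650957]
potknob [ 0.56240024 -0.06544764] heat [0.4444123  0.00344746]
roll [0.58507275 0.34633371]
roll [0.50322466 0.34823599]
roll [0.49716465 0.25706302]
```

View pics/c0.png

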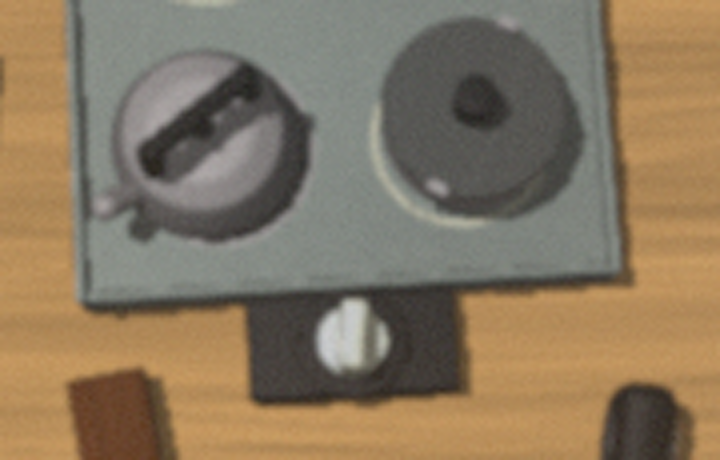

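```bash
python3 - <<'E'
from h import *
import pickle
c=pickle.load(open('top.pkl','rb'))
print('plate',rect(c,mask(c,(250,115,410,264),(20,0,90),(110,45,175)),.037))
print('stand',rect(c,mask(c,(150,185,250,310),(20,70,130),(35,160,255)),.018))
print('tray',rect(c,mask(c,(425,180,540,315),(0,0,120),(179,45,255)),.010))
# circles (inner fill of rest circles), ellipse fit of white pixels
for n,b in dict(rest1=(328,136,385,190),rest2=(268,140,325,190)).items():
    m=mask(c,b,(15,20,150),(40,80,255)); v,u=np.nonzero(m); 
    P=np.array([ray(c,x,y,.03) for x,y in zip(u,v)],np.float32)*1000
    print(n,len(P),cv2.fitEllipse(P))
a,b=ray(c,282,226.2,.12),ray(c,308.75,203.75,.12)
print('bar',a,b,(a+b)/2,np.degrees(np.arctan2(*(b-a)[::-1])))
# post tops
for p in [(175,279),(218,282),(224,212)]: print(ray(c,*p,.05))
E
```

```text
plate ((625.5887451171875, 11.7589111328125), (308.5633850097656, 310.5467529296875), 2.569523572921753)
stand ((500.80572509765625, 305.64483642578125), (168.4874267578125, 249.7166290283203), 86.62701416015625)
tray ((493.0372314453125, -340.59417724609375), (191.85484313964844, 260.08355712890625), 89.34427642822266)
rest1 224 ((699.6810913085938, -54.79203796386719), (100.78643798828125, 101.03890991210938), 77.3233413696289)
rest2 239 ((693.580810546875, 85.0556640625), (100.95863342285156, 101.33426666259766), 106.47428894042969)
bar [0.5261881  0.11215201] [0.57478475 0.05436673] [0.55048643 0.08325937] -49.93661334792341
[0.42452864 0.35646739]
[0.41632033 0.26032051]
[0.57639747 0.24990859]
```

View pics/c1.png

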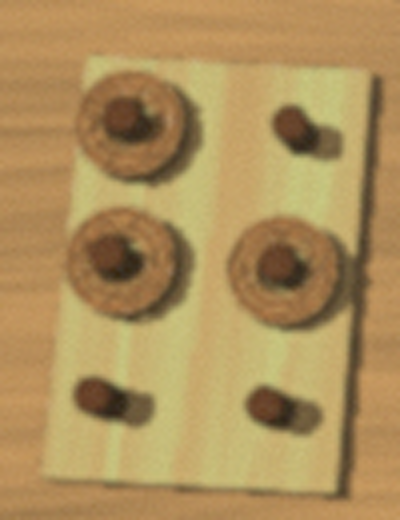

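```bash
cat >> h.py <<'E'
from scipy.spatial.transform import Rotation as Ro
def pose():
    o=bot.get_obs(); q=np.array(o['tool_rot']); return np.array(o['eef_pos']),Ro.from_quat(q[[1,2,3,0]]),o
def plan(*targets):
    p,R,o=pose(); x=R.as_matrix()[:,0]
    print('t',o['t'],'pos',p.round(4),'yaw',np.degrees(np.arctan2(x[1],x[0])).round(1),'w',round(o['gripper_width'],3),'F',np.round(o['contact_force'],1),'gf',round(o['grasp_force'],1),'q',np.round(o['q'],2))
    for X,Y,Z,yaw in targets:
        T=Ro.from_euler('z',yaw,degrees=True)*Ro.from_quat([1,0,0,0])
        print((X,Y,Z,yaw),(R.inv().apply(np.array([X,Y,Z])-p)*1000).round(1),(R.inv()*T).as_rotvec(degrees=True).round(1))
E
python3 -c "
from h import *
plan((.35,-.35,.25,60),(.551,.083,.23,130))"
```

```text
t 0.1 pos [ 0.1804 -0.6498  0.2051] yaw 15.5 w 0.998 F [ 0.6 -0.1 -0.1] gf 0.0 q [ 1.19  0.48  0.02  1.56 -0.01  1.11 -0.08]
(0.35, -0.35, 0.25, 60) [ 243.6 -243.6  -44.5] [ -0.1  -0.  -44.5]
(0.551, 0.083, 0.23, 130) [ 553.1 -607.   -23.9] [-1.000e-01 -1.000e-01 -1.145e+02]
```

Emit:
step_arm --increments '[[[1,240,-240,-45,0,0,-45],[1,240,-240,-45,0,0,-45],[1,240,-240,-45,0,0,-45],[1,240,-240,-45,0,0,-45],[1,240,-240,-45,0,0,-45],[1,240,-240,-45,0,0,-45],[1,240,-240,-45,0,0,-45],[1,240,-240,-45,0,0,-45],[1,240,-240,-45,0,0,-45],[1,240,-240,-45,0,0,-45]]]'

```text
t: 0.93
eef_pos: [0.3499, -0.3517, 0.2516]
tool_rot: [0.0, 0.862, 0.507, 0.0]
contact_force: [-0.1, -0.7, -0.2]
gripper_width: 1.001
grasp_force: 0.0
```

```bash
python3 -c "
from h import *
plan((.551,.083,.23,130))"
```

```text
t 0.9333 pos [ 0.3499 -0.3517  0.2516] yaw 60.9 w 1.001 F [-0.1 -0.7 -0.2] gf 0.0 q [ 0.92  0.15 -0.29  1.9   0.05  1.09  0.11]
(0.551, 0.083, 0.23, 130) [477.6 -35.8  21.8] [  0.1   0.  -69.1]
```

Emit:
step_arm --increments '[[[1,478,-36,22,0,0,-69],[1,478,-36,22,0,0,-69],[1,478,-36,22,0,0,-69],[1,478,-36,22,0,0,-69],[1,478,-36,22,0,0,-69],[1,478,-36,22,0,0,-69],[1,478,-36,22,0,0,-69],[1,478,-36,22,0,0,-69],[1,478,-36,22,0,0,-69],[1,478,-36,22,0,0,-69]]]'

```text
t: 1.77
eef_pos: [0.5255, 0.0215, 0.2314]
tool_rot: [-0.0, 0.425, 0.905, -0.0]
contact_force: [0.9, -1.1, 0.6]
gripper_width: 0.997
grasp_force: 0.0
```

```bash
python3 -c "
from h import *
plan((.551,.083,.23,130))
c=snap('wrist','w0.png'); print(proj(c,(.551,.083,.116)),-c['R'].T@np.array(c['t']).ravel())
import pickle; pickle.dump(c,open('w.pkl','wb'))"
```

```text
t 1.7667 pos [0.5255 0.0215 0.2314] yaw 129.7 w 0.997 F [ 0.9 -1.1  0.6] gf 0.0 q [ 0.43  0.28 -0.7   1.84  0.2   1.09  0.35]
(0.551, 0.083, 0.23, 130) [31.  58.9  1.3] [-0.   0.  -0.3]
[391.5124431  192.53576233] [0.48057894 0.07519025 0.40029096]
```

View pics/w0.png

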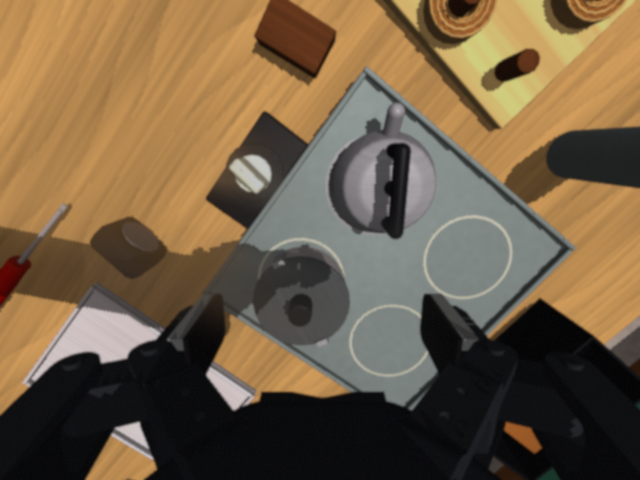

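The wrist view shows the kettle bar from (399,150) to (397,233), the pot knob at (300,306) and the heat knob at (250,174).

```bash
python3 -c "
from h import *
import pickle; c=pickle.load(open('w.pkl','rb'))
a,b=ray(c,397,233,.12),ray(c,399,150,.12)
print(a,b,(a+b)/2,np.degrees(np.arctan2(*(b-a)[::-1])),np.linalg.norm(b-a))
print('knob',ray(c,300,306,.106),'heat',ray(c,250,174,.05))
for p in [(468,257),(390,341)]: print('rest',ray(c,*p,.03))
plan((.551,.083,.16,130))
"
```

```text
[0.57784344 0.06003367] [0.53102396 0.11222998] [0.5544337  0.08613183] 131.89172972514808 0.0701178938892973
knob [ 0.56030822 -0.05540499] heat [0.44085402 0.00491422]
rest [0.69360159 0.0872725 ]
rest [ 0.69978245 -0.05433778]
t 1.8167 pos [0.5279 0.0312 0.2318] yaw 130.4 w 1.001 F [2.8 6.7 1.1] gf 0.0 q [ 0.42  0.29 -0.71  1.84  0.2   1.09  0.34]
(0.551, 0.083, 0.16, 130) [24.2 50.7 72.1] [ 0.3 -0.2  0.4]
```

Emit:
step_arm --increments '[[[0.2,26,54,72,0,0,0],[0.2,26,54,72,0,0,0],[0.2,26,54,72,0,0,0],[0.2,26,54,72,0,0,0],[0.2,26,54,72,0,0,0],[0.2,26,54,72,0,0,0]]]'

```text
t: 2.32
eef_pos: [0.5505, 0.0741, 0.1609]
tool_rot: [0.001, 0.428, 0.904, -0.0]
contact_force: [0.1, 0.0, 0.3]
gripper_width: 0.601
grasp_force: 0.0
```

```bash
python3 -c "
from h import *
plan((.5535,.085,.098,131))
c=snap('wrist','w1.png');plan()"
```

```text
t 2.3167 pos [0.5505 0.0741 0.1609] yaw 129.4 w 0.601 F [0.1 0.  0.3] gf 0.0 q [ 0.29  0.41 -0.68  1.86  0.31  0.98  0.17]
(0.5535, 0.085, 0.098, 131) [ 6.6  9.2 62.9] [ 0.   0.1 -1.6]
t 2.3667 pos [0.5507 0.0741 0.1613] yaw 129.4 w 0.597 F [-0.8  0.9  0.1] gf 0.0 q [ 0.29  0.41 -0.68  1.86  0.31  0.98  0.17]
```

View pics/w1.png

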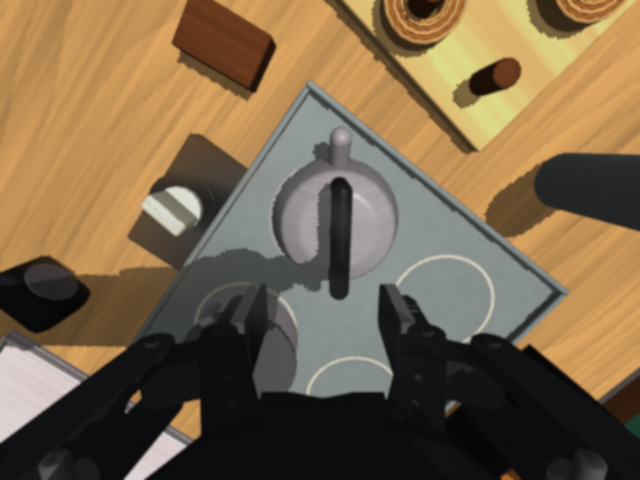

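The bar now runs from (340,183) to (340,296), parallel to the pads and slightly to the right of the gripper's centre line.

```bash
python3 -c "
from h import *
c=snap('wrist')
a,b=ray(c,340,293,.122),ray(c,340,185,.122)
print(a,b,(a+b)/2,np.degrees(np.arctan2(*(b-a)[::-1])),np.linalg.norm(b-a))
for p in [(445,297)]: print('rest',ray(c,*p,.03))
m=(a+b)/2
plan((m[0],m[1],.15,130),(m[0],m[1],.098,130))
"
```

```text
[0.57715896 0.06041078] [0.52974908 0.11657546] [0.55345402 0.08849312] 130.1684730726219 0.07349943717987072
rest [0.69216825 0.09312786]
t 2.4167 pos [0.5506 0.0743 0.1614] yaw 129.4 w 0.602 F [-1.  -0.4  0.3] gf 0.0 q [ 0.29  0.41 -0.68  1.86  0.31  0.98  0.17]
(np.float64(0.5534540232418026), np.float64(0.08849312191611555), 0.15, 130) [ 9.2 11.1 11.3] [ 0.1  0.1 -0.6]
(np.float64(0.5534540232418026), np.float64(0.08849312191611555), 0.098, 130) [ 9.3 11.1 63.3] [ 0.1  0.1 -0.6]
```

Emit:
step_arm --increments '[[[0.2,8,10,15,0,0,-1],[0.2,8,10,40,0,0,-1],[0.2,8,10,63,0,0,-1],[0.2,8,10,63,0,0,-1],[0.2,8,10,63,0,0,-1],[-1,8,10,63,0,0,-1],[-1,8,10,63,0,0,-1],[-1,8,10,63,0,0,-1],[-1,8,10,63,0,0,-1],[-1,8,10,63,0,0,-1]]]' --force 50

```text
t: 3.25
eef_pos: [0.5532, 0.0887, 0.0978]
tool_rot: [0.001, 0.419, 0.908, 0.0]
contact_force: [0.7, -0.4, 1.9]
gripper_width: 0.001
grasp_force: 1.5
```

```bash
python3 -c "
from h import *
p=pose()[0]
plan((p[0]+.1399,p[1]+.0061,p[2],130),(.6936,.0851,p[2],130))
c=snap('wrist','w2.png')"
```

```text
t 3.25 pos [0.5532 0.0887 0.0978] yaw 130.5 w 0.001 F [ 0.7 -0.4  1.9] gf 1.5 q [ 0.24  0.5  -0.65  1.9   0.39  0.87  0.1 ]
(np.float64(0.6930643355611622), np.float64(0.09484378197768785), np.float64(0.0977812859927055), 130) [-86.2 110.3   0.2] [0.1 0.1 0.5]
(0.6936, 0.0851, np.float64(0.0977812859927055), 130) [-94.  104.4   0.2] [0.1 0.1 0.5]
```

View pics/w2.png

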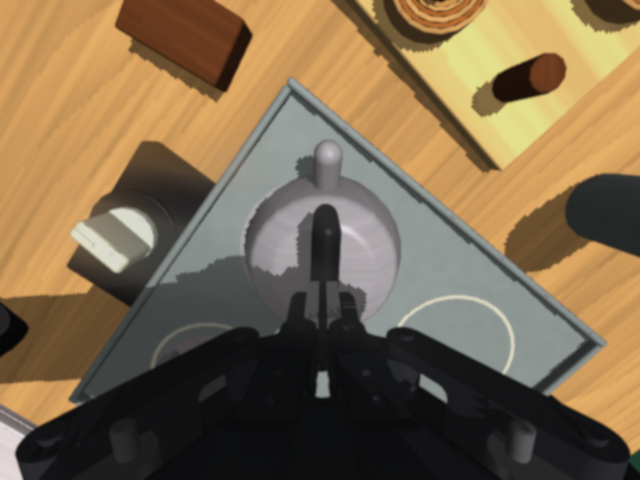

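```bash
python3 -c "
from h import *
c=snap('wrist')
p,R,o=pose(); plan()
for dz in (0,.019,.04): print(proj(c,p-R.apply([0,0,dz])))
for X in [(.5774,.0604,.116),(.5300,.1165,.116),(.5535,.0885,.116)]: print(proj(c,X))
c=snap('top'); s=snap('scene')
x0,y0,x1,y1=255,180,345,265
im=cv2.resize(s['image'][230:350,260:420],None,fx=4,fy=4); cv2.imwrite('pics/s1.png',im[:,:,::-1])
"
```

```text
t 3.35 pos [0.5532 0.0888 0.0977] yaw 130.5 w 0.003 F [-0.3 -0.8  5. ] gf 2.6 q [ 0.24  0.5  -0.65  1.9   0.39  0.87  0.1 ]
[322.98646836 277.96930566]
[323.07156092 292.79455578]
[323.19086849 313.58091544]
[323.1018462  357.28388415]
[323.98255446 220.98243745]
[323.27403638 293.02064638]
```

View pics/s1.png

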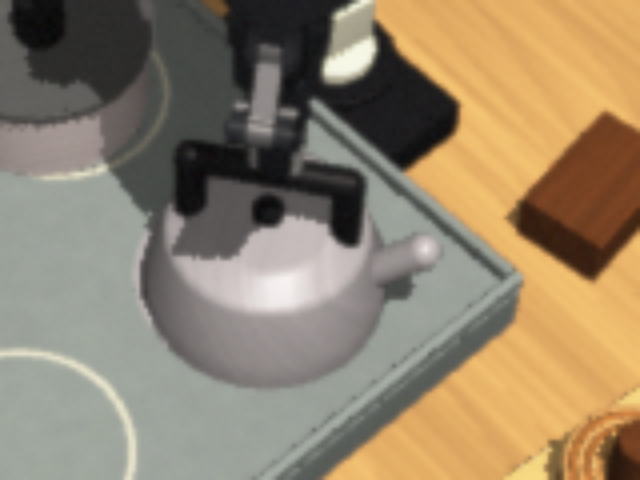

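```bash
python3 -c "
from h import *
c=snap('wrist')
im=cv2.resize(c['image'][190:350,220:430],None,fx=3.6,fy=3.6,interpolation=2); im=cv2.convertScaleAbs(im,alpha=1.8,beta=20); cv2.imwrite('pics/w3.png',im[:,:,::-1])
s=snap('scene')
for z in (.105,.116,.125): print(z,ray(s,307.5,268,z),ray(s,349.5,275,z))
plan()
"
```

```text
0.105 [0.56993433 0.05095688] [0.5238944  0.10762845]
0.116 [0.57524369 0.05759601] [0.52990506 0.11340433]
0.125 [0.57958771 0.06302803] [0.53482288 0.11813006]
t 3.55 pos [0.5532 0.0888 0.0977] yaw 130.5 w -0.002 F [-1.2 -0.5  6.6] gf 3.1 q [ 0.24  0.5  -0.65  1.9   0.39  0.87  0.1 ]
```

View pics/w3.png

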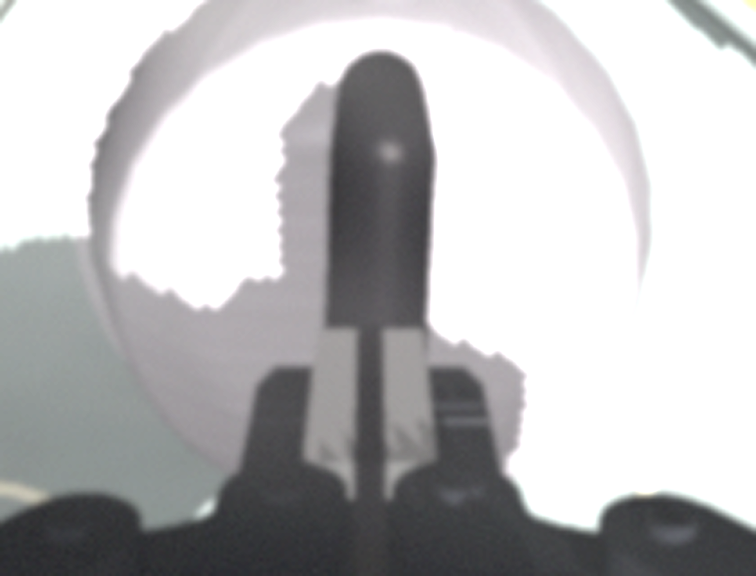

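The grey pads seem to have closed on top of the bar without straddling it, with the width reading shut. I'll reopen, go lower and close again.

Emit:
step_arm --increments '[[[0.2,0,0,0,0,0,0],[0.2,0,0,0,0,0,0],[0.2,0,0,0,0,0,0],[0.2,0,0,6,0,0,0],[0.2,0,0,6,0,0,0]]]'

```text
t: 3.97
eef_pos: [0.5517, 0.0884, 0.0897]
tool_rot: [-0.001, 0.419, 0.908, -0.0]
contact_force: [-0.5, -0.5, -1.3]
gripper_width: 0.603
grasp_force: 0.0
```

Emit:
step_arm --increments '[[[-1,0,0,0,0,0,0],[-1,0,0,0,0,0,0]]]'

```text
t: 4.13
eef_pos: [0.5525, 0.089, 0.0907]
tool_rot: [-0.0, 0.418, 0.908, 0.0]
contact_force: [0.9, 2.2, 0.9]
gripper_width: 0.331
grasp_force: 0.9
```

Emit:
step_arm --increments '[[[-1,0,0,0,0,0,0],[-1,0,0,0,0,0,0],[-1,0,0,0,0,0,0],[-1,0,0,0,0,0,0]]]'

```text
t: 4.47
eef_pos: [0.5529, 0.0891, 0.0914]
tool_rot: [0.0, 0.418, 0.908, 0.0]
contact_force: [-0.4, 1.4, 4.5]
gripper_width: 0.13
grasp_force: 49.0
```

Emit:
step_arm --increments '[[[-1,-9,10,0,0,0,0],[-1,-20,23,0,0,0,0],[-1,-32,37,0,0,0,0],[-1,-44,51,0,0,0,0],[-1,-56,65,0,0,0,0],[-1,-68,79,0,0,0,0],[-1,-78,90,0,0,0,0],[-1,-86,99,0,0,0,0],[-1,-92,106,0,0,0,0],[-1,-92,106,0,0,0,0]]]'

```text
t: 5.3
eef_pos: [0.6948, 0.0875, 0.0915]
tool_rot: [0.001, 0.419, 0.908, 0.001]
contact_force: [2.8, 1.0, 3.6]
gripper_width: 0.126
grasp_force: 49.1
```

Emit:
step_arm --increments '[[[-1,0,0,0,0,0,0],[-1,0,0,0,0,0,0],[-1,0,0,0,0,0,0]]]'

```text
t: 5.55
eef_pos: [0.6936, 0.0875, 0.0915]
tool_rot: [0.001, 0.419, 0.908, 0.0]
contact_force: [3.2, 0.8, 5.4]
gripper_width: 0.127
grasp_force: 49.1
```

```bash
python3 -c "
from h import *
plan()
c=snap('wrist'); t=snap('top')
im=np.hstack([c['image'][100:400,150:560],cv2.resize(t['image'][115:275,245:410],None,fx=2,fy=2)[:300]]); cv2.imwrite('pics/w4.png',im[:,:,::-1])
import pickle; pickle.dump((c,t),open('ct.pkl','wb'))
print(proj(c,(.6936,.0851,.03)),proj(t,(.6936,.0851,.03)),proj(t,(.6936,.0851,.12)))
"
```

```text
t 5.55 pos [0.6936 0.0875 0.0915] yaw 130.5 w 0.127 F [3.2 0.8 5.4] gf 49.1 q [ 0.17  0.7  -0.59  1.56  0.44  1.02  0.17]
[320.52120311 247.69927486] [296.338468   164.48579073] [294.21956357 151.49946481]
```

View pics/w4.png

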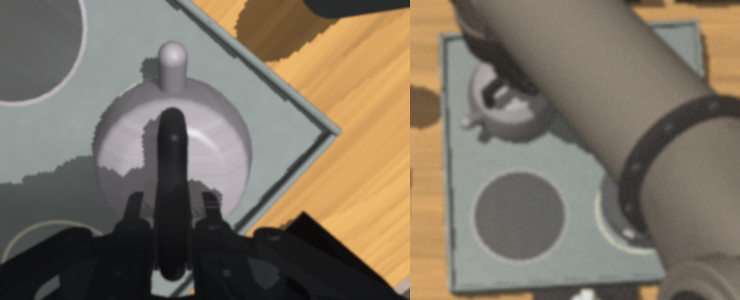

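The kettle covers rest2 and the hot disc at top-view (520,215) is free. I'll release it and go up.

Emit:
step_arm --increments '[[[0.2,0,0,0,0,0,0],[0.2,0,0,0,0,0,0],[0.2,0,0,0,0,0,0],[0.2,0,0,-20,0,0,0],[0.2,0,0,-60,0,0,0],[0.2,0,0,-100,0,0,0],[0.2,0,0,-100,0,0,0]]]'

```text
t: 6.23
eef_pos: [0.6964, 0.0894, 0.1994]
tool_rot: [0.004, 0.419, 0.908, 0.004]
contact_force: [0.9, 1.3, 1.7]
gripper_width: 0.599
grasp_force: 0.0
```

```bash
python3 -c "
from h import *
plan((.56,-.06,.19,90),(.42,-.06,.19,90))
"
```

```text
t 6.2333 pos [0.6964 0.0894 0.1994] yaw 130.5 w 0.599 F [0.9 1.3 1.7] gf 0.0 q [ 0.2   0.6  -0.63  1.47  0.37  1.19  0.22]
(0.56, -0.06, 0.19, 90) [ -25.  -200.8    7.5] [ 0.7  0.1 40.5]
(0.42, -0.06, 0.19, 90) [  66.  -307.3    5.9] [ 0.7  0.1 40.5]
```

Emit:
step_arm --increments '[[[0.2,-25,-201,8,0,0,40],[0.2,-25,-201,8,0,0,40],[0.2,-25,-201,8,0,0,40],[0.2,-25,-201,8,0,0,40],[0.2,-25,-201,8,0,0,40],[0.2,-25,-201,8,0,0,40],[0.2,-25,-201,8,0,0,40],[0.2,-25,-201,8,0,0,40],[0.2,-25,-201,8,0,0,40],[0.2,-25,-201,8,0,0,40]]]'

```text
t: 7.07
eef_pos: [0.5569, -0.0604, 0.1828]
tool_rot: [-0.0, 0.703, 0.712, 0.0]
contact_force: [0.2, 0.4, 0.5]
gripper_width: 0.599
grasp_force: 0.0
```

```bash
python3 -c "
from h import *
plan((.5620,-.0610,.15,90))
c=snap('wrist')
t=snap('top')
im=np.hstack([c['image'][60:420,120:540],cv2.resize(t['image'][115:275,245:410],None,fx=2.25,fy=2.25)[:360]]); cv2.imwrite('pics/w5.png',im[:,:,::-1])
import pickle; pickle.dump((c,t),open('ct.pkl','wb'))
print(proj(c,(.562,-.061,.106)))
"
```

```text
t 7.0667 pos [ 0.5569 -0.0604  0.1828] yaw 90.7 w 0.599 F [0.2 0.4 0.5] gf 0.0 q [ 0.41  0.36 -0.51  1.83  0.21  1.   -0.17]
(0.562, -0.061, 0.15, 90) [-0.7  5.1 32.8] [ 0.  -0.1  0.7]
[329.45241921 240.26872172]
```

View pics/w5.png

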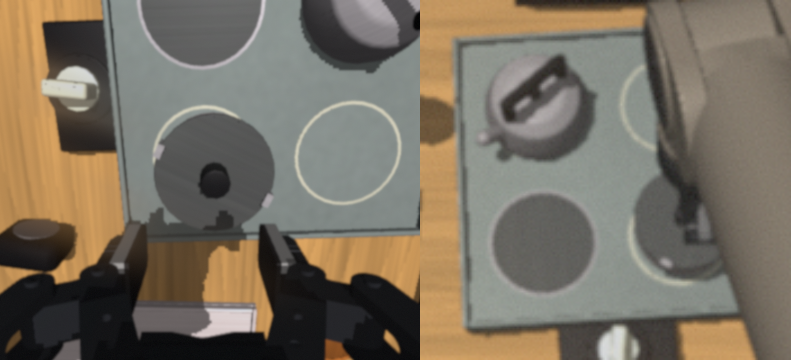

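The pot knob is at wrist (334,238), the hot disc at top (299.7,223) and the kettle bar's middle at top (295.7,153.7).

```bash
python3 -c "
from h import *
import pickle; c,t=pickle.load(open('ct.pkl','rb'))
k=ray(c,334,238,.106); print('knob',k,'hot',ray(t,299.7,223,.03),'kettle',ray(t,295.7,153.7,.12), 'rest1 wrist',ray(c,120+348,60+153,.03),'hot? ',ray(c,120+201,60+10,.03))
plan((k[0],k[1],.088,90))
"
```

```text
knob [ 0.56546932 -0.05913959] hot [0.55233019 0.07817968] kettle [0.68847523 0.08187498] rest1 wrist [ 0.70024826 -0.05299652] hot?  [0.55368038 0.07327758]
t 7.1667 pos [ 0.5567 -0.0608  0.1827] yaw 90.7 w 0.603 F [-0.  -0.1 -0.6] gf 0.0 q [ 0.41  0.36 -0.51  1.83  0.21  1.   -0.17]
(np.float64(0.5654693216828759), np.float64(-0.059139588472378775), 0.088, 90) [ 1.5  8.8 94.7] [-0.  -0.   0.7]
```

Emit:
step_arm --increments '[[[0.2,2,8,30,0,0,0],[0.2,2,8,60,0,0,0],[0.2,2,8,85,0,0,0],[0.2,2,8,98,0,0,0],[0.2,2,8,98,0,0,0],[-1,2,8,98,0,0,0],[-1,2,8,98,0,0,0],[-1,2,8,98,0,0,0],[-1,2,8,98,0,0,0],[-1,2,8,98,0,0,0]]]'

```text
t: 8.0
eef_pos: [0.5649, -0.0601, 0.086]
tool_rot: [0.001, 0.704, 0.71, 0.001]
contact_force: [0.5, 0.9, -1.2]
gripper_width: 0.003
grasp_force: 0.0
```

```bash
python3 -c "
from h import *
plan((.5535,.0785,pose()[0][2],90))
"
```

```text
t 8.0 pos [ 0.5649 -0.0601  0.086 ] yaw 90.5 w 0.003 F [ 0.5  0.9 -1.2] gf 0.0 q [ 0.36  0.49 -0.47  1.9   0.3   0.82 -0.25]
(0.5535, 0.0785, np.float64(0.08600800441025552), 90) [ 1.386e+02 -1.020e+01 -1.000e-01] [0.1 0.  0.5]
```

```bash
python3 -c "
from h import *
c=snap('wrist'); s=snap('scene')
p=pose()[0]
im=np.hstack([cv2.resize(c['image'][120:420,150:500],None,fx=1.1,fy=1.1)[:330],cv2.resize(s['image'][200:310,220:350],None,fx=3,fy=3)]); cv2.imwrite('pics/w6.png',im[:,:,::-1])
print(im.shape,proj(c,p),proj(s,p)); plan()
"
```

```text
(330, 775, 3) [322.42838133 277.21040465] [272.21522671 236.13726292]
t 8.1 pos [ 0.5646 -0.06    0.0855] yaw 90.5 w -0.001 F [-0.1  0.9 -1.1] gf 0.0 q [ 0.36  0.49 -0.47  1.9   0.3   0.82 -0.25]
```

View pics/w6.png

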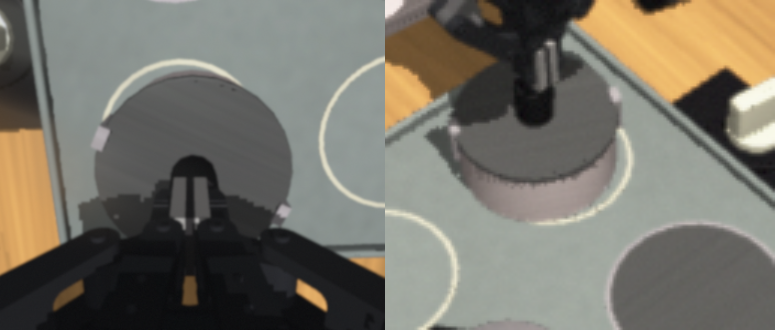

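The fingers are shut above the knob's top (scene crop (535,88)), so the tips really sit about 20 mm behind the reported TCP. I'll go lower while watching the force.

Emit:
step_arm --increments '[[[0.2,0,0,-15,0,0,0],[0.2,0,0,-15,0,0,0],[0.2,0,0,-15,0,0,0],[0.2,0,0,-15,0,0,0],[0.2,0,0,0,0,0,0],[0.2,0,0,6,0,0,0],[0.2,0,0,12,0,0,0],[0.2,0,0,16,0,0,0],[0.2,0,0,16,0,0,0]]]'

```text
t: 8.85
eef_pos: [0.5634, -0.0599, 0.0677]
tool_rot: [-0.001, 0.704, 0.71, -0.001]
contact_force: [-0.3, 0.5, -0.1]
gripper_width: 0.597
grasp_force: 0.0
```

Emit:
step_arm --increments '[[[-1,0,0,0,0,0,0],[-1,0,0,0,0,0,0],[-1,0,0,0,0,0,0],[-1,0,0,0,0,0,0],[-1,0,0,0,0,0,0]]]'

```text
t: 9.27
eef_pos: [0.565, -0.0599, 0.0697]
tool_rot: [0.001, 0.704, 0.71, 0.001]
contact_force: [0.0, -0.1, 4.6]
gripper_width: 0.255
grasp_force: 49.0
```

```bash
python3 -c "
from h import *
print(bot.hold_point_z)
plan((.5535,.0785,pose()[0][2],90))
"
```

```text
0.0187
t 9.2667 pos [ 0.565  -0.0599  0.0697] yaw 90.5 w 0.255 F [ 0.  -0.1  4.6] gf 49.0 q [ 0.36  0.51 -0.46  1.91  0.31  0.79 -0.27]
(0.5535, 0.0785, np.float64(0.06967883342821983), 90) [138.5 -10.3  -0. ] [0.1 0.  0.5]
```

Emit:
step_arm --increments '[[[-1,12,-1,0,0,0,0],[-1,28,-2,0,0,0,0],[-1,45,-3,0,0,0,0],[-1,63,-5,0,0,0,0],[-1,81,-6,0,0,0,0],[-1,99,-8,0,0,0,0],[-1,115,-9,0,0,0,0],[-1,128,-10,0,0,0,0],[-1,138,-11,0,0,0,0],[-1,138,-11,0,0,0,0]]]'

```text
t: 10.1
eef_pos: [0.5523, 0.0806, 0.0697]
tool_rot: [0.0, 0.703, 0.711, 0.001]
contact_force: [-1.2, 4.3, 5.4]
gripper_width: 0.249
grasp_force: 49.3
```

Emit:
step_arm --increments '[[[-1,0,0,0,0,0,0],[-1,0,0,0,0,0,0],[0.2,0,0,0,0,0,0],[0.2,0,0,0,0,0,0],[0.2,0,0,0,0,0,0],[0.2,0,0,-20,0,0,0],[0.2,0,0,-60,0,0,0],[0.2,0,0,-100,0,0,0],[0.2,0,0,-140,0,0,0],[0.2,0,0,-140,0,0,0]]]'

```text
t: 10.93
eef_pos: [0.5563, 0.079, 0.2167]
tool_rot: [0.004, 0.704, 0.71, 0.005]
contact_force: [1.2, -0.3, 0.2]
gripper_width: 0.605
grasp_force: 0.0
```

```bash
python3 -c "
from h import *
plan((.45,.12,.22,90),(.497,.257,.16,86.6))
c=snap('wrist','w7.png')
import pickle; pickle.dump(c,open('w7.pkl','wb'))
print(proj(c,(.5535,.0785,.106)))
"
```

```text
t 10.9333 pos [0.5563 0.079  0.2167] yaw 90.5 w 0.605 F [ 1.2 -0.3  0.2] gf 0.0 q [ 0.19  0.32 -0.55  1.8   0.19  1.06 -0.42]
(0.45, 0.12, 0.22, 90) [  41.9 -105.9   -4.5] [ 0.7 -0.1  0.5]
(0.497, 0.257, 0.16, 86.6) [178.4 -58.5  56.3] [ 0.7 -0.1  3.9]
[318.04382793 229.3902853 ]
```

Emit:
step_arm --increments '[[[1,178,-58,60,0,0,4],[1,178,-58,60,0,0,4],[1,178,-58,60,0,0,4],[1,178,-58,60,0,0,4],[1,178,-58,60,0,0,4],[1,178,-58,60,0,0,4],[1,178,-58,60,0,0,4],[1,178,-58,60,0,0,4]]]'

```text
t: 11.65
eef_pos: [0.4922, 0.2541, 0.1478]
tool_rot: [0.0, 0.728, 0.685, -0.001]
contact_force: [0.7, -0.7, -0.2]
gripper_width: 1.0
grasp_force: 0.0
```

```bash
python3 -c "
from h import *
import pickle
plan()
c7=pickle.load(open('w7.pkl','rb'))
c=snap('wrist'); t=snap('top'); pickle.dump((c,t),open('ct.pkl','wb'))
im=np.hstack([c['image'][40:400,100:520],cv2.resize(t['image'][115:275,245:410],None,fx=2.25,fy=2.25)[:360]]); cv2.imwrite('pics/w8.png',im[:,:,::-1])
print(im.shape,proj(c,(.497,.257,.04)))
"
```

```text
t 11.65 pos [0.4922 0.2541 0.1478] yaw 86.5 w 1.0 F [ 0.7 -0.7 -0.2] gf 0.0 q [-0.13  0.41 -0.58  1.87  0.27  0.94 -0.89]
(360, 791, 3) [328.34088384 225.6678409 ]
```

View pics/w8.png

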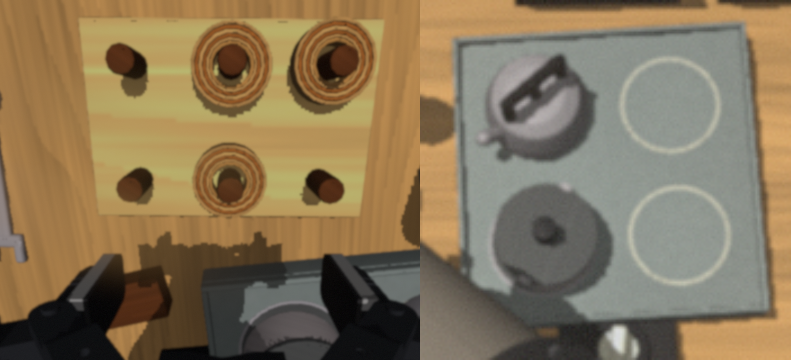

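Pot and kettle stand on the hot disc and rest2. The roll rings in the wrist view are centred at C (330,220), B (331,105) and A (433,105).

```bash
cat >> h.py <<'E'
def rollpix(c,g,z=.04,r=50):
    """centroid of the brown ring near predicted world xy"""
    u,v=proj(c,(g[0],g[1],z)); hsv=cv2.cvtColor(c['image'],cv2.COLOR_RGB2HSV)
    return u,v
E
python3 -c "
from h import *
import pickle; c,t=pickle.load(open('ct.pkl','rb'))
for n,p in dict(C=(330,220),B=(331,105),A=(433,105)).items(): print(n,ray(c,*p,.04))
for n,p in dict(pC=(100+230,40+190),pB=(331,40+60),pA=(443,100)).items(): print(n,ray(c,*p,.063))
k=ray(t,300.6,217.7,.106); b=ray(t,295.7,153.7,.12); print('pot',k,'kettle',b)
plan((.497,.257,.0,86.6))
"
```

```text
C [0.49869735 0.26188071]
B [0.50454782 0.35318785]
A [0.58369979 0.34826454]
pC [0.49805459 0.25897215]
pB [0.50404747 0.35405913]
pA [0.5834221  0.34912032]
pot [0.54741941 0.07277708] kettle [0.68847523 0.08187498]
t 11.75 pos [0.4931 0.2536 0.1485] yaw 86.4 w 0.999 F [-0.1  0.2 -1.5] gf 0.0 q [-0.13  0.4  -0.58  1.87  0.27  0.94 -0.89]
(0.497, 0.257, 0.0, 86.6) [  3.9   3.7 148.5] [-0.   0.1 -0.2]
```

Emit:
step_arm --increments '[[[1,6,5,30,0,0,0],[1,6,5,65,0,0,0],[1,6,5,95,0,0,0],[1,6,5,115,0,0,0],[1,6,5,125,0,0,0],[1,6,5,130,0,0,0],[1,6,5,135,0,0,0],[1,6,5,135,0,0,0]]]'

```text
t: 12.42
eef_pos: [0.4984, 0.261, 0.0142]
tool_rot: [0.0, 0.729, 0.685, 0.0]
contact_force: [0.3, -0.1, 0.1]
gripper_width: 1.0
grasp_force: 0.0
```

Emit:
step_arm --increments '[[[1,0,0,5,0,0,0],[1,0,0,5,0,0,0]]]'

```text
t: 12.58
eef_pos: [0.4983, 0.2612, 0.0093]
tool_rot: [0.0, 0.728, 0.685, 0.001]
contact_force: [0.1, -0.3, -0.7]
gripper_width: 0.999
grasp_force: 0.0
```

Emit:
step_arm --increments '[[[1,0,0,5,0,0,0],[1,0,0,5,0,0,0]]]'

```text
t: 12.75
eef_pos: [0.4977, 0.261, 0.0037]
tool_rot: [0.0, 0.728, 0.685, -0.0]
contact_force: [-0.3, 1.0, 0.0]
gripper_width: 0.999
grasp_force: 0.0
```

Emit:
step_arm --increments '[[[1,0,0,4,0,0,0],[1,0,0,8,0,0,0],[1,0,0,8,0,0,0]]]'

```text
t: 13.0
eef_pos: [0.4973, 0.2608, -0.0049]
tool_rot: [-0.0, 0.728, 0.685, -0.001]
contact_force: [1.3, -0.9, 0.0]
gripper_width: 0.997
grasp_force: 0.0
```

Emit:
step_arm --increments '[[[1,0,0,4,0,0,0],[1,0,0,4,0,0,0]]]'

```text
t: 13.17
eef_pos: [0.4974, 0.2609, -0.0087]
tool_rot: [-0.0, 0.728, 0.685, -0.0]
contact_force: [0.2, -0.1, 0.2]
gripper_width: 1.005
grasp_force: 0.0
```

Emit:
step_arm --increments '[[[-1,0,0,0,0,0,0],[-1,0,0,0,0,0,0],[-1,0,0,0,0,0,0]]]' --force 40

```text
t: 13.42
eef_pos: [0.4979, 0.2613, -0.0076]
tool_rot: [0.0, 0.728, 0.685, 0.0]
contact_force: [-1.8, -0.9, 3.8]
gripper_width: 0.73
grasp_force: 43.4
```

Emit:
step_arm --increments '[[[-1,0,0,-10,0,0,0],[-1,0,0,-25,0,0,0],[-1,0,0,-45,0,0,0],[-1,0,0,-65,0,0,0],[-1,0,0,-90,0,0,0],[-1,0,0,-120,0,0,0],[-1,0,0,-150,0,0,0],[-1,0,0,-150,0,0,0]]]'

```text
t: 14.08
eef_pos: [0.5007, 0.2636, 0.1485]
tool_rot: [0.001, 0.728, 0.685, 0.005]
contact_force: [0.8, 1.5, 0.3]
gripper_width: 0.732
grasp_force: 44.0
```

```bash
python3 -c "
from h import *
plan((.48,-.04,.2,45),(.493,-.34,.17,0))
"
```

```text
t 14.0833 pos [0.5007 0.2636 0.1485] yaw 86.5 w 0.732 F [0.8 1.5 0.3] gf 44.0 q [-0.14  0.42 -0.58  1.85  0.28  0.94 -0.9 ]
(0.48, -0.04, 0.2, 45) [-304.    -1.8  -53.2] [ 0.3 -0.5 41.5]
(0.493, -0.34, 0.17, 0) [-602.9   29.1  -24.5] [ 0.2 -0.6 86.5]
```

Emit:
step_arm --increments '[[[-1,-304,-2,-30,0,0,41],[-1,-304,-2,-30,0,0,41],[-1,-304,-2,-30,0,0,41],[-1,-304,-2,-30,0,0,41],[-1,-304,-2,-30,0,0,41],[-1,-304,-2,-30,0,0,41],[-1,-304,-2,-30,0,0,41],[-1,-304,-2,-30,0,0,41],[-1,-304,-2,-30,0,0,41],[-1,-304,-2,-30,0,0,41]]]'

```text
t: 14.92
eef_pos: [0.4771, -0.0428, 0.1722]
tool_rot: [0.0, 0.923, 0.386, 0.0]
contact_force: [0.4, -0.5, -0.2]
gripper_width: 0.728
grasp_force: 44.0
```

```bash
python3 -c "
from h import *
plan((.493,-.34,.12,0))
"
```

```text
t 14.9167 pos [ 0.4771 -0.0428  0.1722] yaw 45.4 w 0.728 F [ 0.4 -0.5 -0.2] gf 44.0 q [ 0.27  0.22 -0.35  2.03  0.09  0.91 -0.91]
(0.493, -0.34, 0.12, 0) [-200.5  220.    52.2] [ 0.  -0.  45.4]
```

Emit:
step_arm --increments '[[[-1,-200,220,52,0,0,45],[-1,-200,220,52,0,0,45],[-1,-200,220,52,0,0,45],[-1,-200,220,52,0,0,45],[-1,-200,220,52,0,0,45],[-1,-200,220,52,0,0,45],[-1,-200,220,52,0,0,45],[-1,-200,220,52,0,0,45],[-1,-200,220,52,0,0,45]]]'

```text
t: 15.67
eef_pos: [0.4938, -0.3413, 0.1188]
tool_rot: [0.0, 1.0, 0.003, -0.001]
contact_force: [-1.1, 0.7, -0.0]
gripper_width: 0.731
grasp_force: 44.0
```

```bash
python3 -c "
from h import *
plan((.493,-.34,-.02,0))
"
```

```text
t 15.6667 pos [ 0.4938 -0.3413  0.1188] yaw 0.4 w 0.731 F [-1.1  0.7 -0. ] gf 44.0 q [ 0.55  0.45 -0.06  1.82  0.04  0.88 -1.1 ]
(0.493, -0.34, -0.02, 0) [ -0.7  -1.3 138.8] [0.  0.1 0.4]
```

Emit:
step_arm --increments '[[[-1,0,0,35,0,0,0],[-1,0,0,70,0,0,0],[-1,0,0,100,0,0,0],[-1,0,0,120,0,0,0],[-1,0,0,130,0,0,0],[-1,0,0,135,0,0,0],[-1,0,0,138,0,0,0],[-1,0,0,138,0,0,0]]]'

```text
t: 16.33
eef_pos: [0.4952, -0.3384, -0.0174]
tool_rot: [0.0, 1.0, 0.005, 0.001]
contact_force: [-0.8, -0.9, -0.5]
gripper_width: 0.731
grasp_force: 44.0
```

Emit:
step_arm --increments '[[[1,0,0,0,0,0,0],[1,0,0,0,0,0,0],[1,0,0,0,0,0,0],[1,0,0,-15,0,0,0],[1,0,0,-50,0,0,0],[1,0,0,-90,0,0,0],[1,0,0,-130,0,0,0],[1,0,0,-170,0,0,0],[1,0,0,-190,0,0,0],[1,0,0,-190,0,0,0]]]'

```text
t: 17.17
eef_pos: [0.4973, -0.3411, 0.1787]
tool_rot: [0.003, 1.0, 0.004, 0.005]
contact_force: [0.5, 0.6, 0.7]
gripper_width: 1.002
grasp_force: 0.0
```

```bash
cat >> h.py <<'E'
def rings(c,box,z):
    """brown rings inside a pixel box: world xy, size"""
    m=mask(c,box,(5,80,40),(22,220,230)); m=cv2.morphologyEx(m,cv2.MORPH_CLOSE,np.ones((3,3),np.uint8))
    for C in cv2.findContours(m,cv2.RETR_EXTERNAL,cv2.CHAIN_APPROX_NONE)[0]:
        if cv2.contourArea(C)<150: continue
        P=np.array([ray(c,u,v,z) for u,v in C[:,0]],np.float32)*1000
        e=cv2.fitEllipse(P); print('ring',np.round(e[0],1),np.round(e[1],1))
E
python3 -c "
from h import *
plan((.47,0,.2,0),(.504,.354,.16,-3.4))
t=snap('top'); rings(t,(442,196,522,302),.027)
"
```

```text
t 17.1667 pos [ 0.4973 -0.3411  0.1787] yaw 0.5 w 1.002 F [0.5 0.6 0.7] gf 0.0 q [ 0.55  0.38 -0.06  1.77  0.03  0.98 -1.09]
(0.47, 0, 0.2, 0) [ -24.2 -341.2  -23.5] [ 0.3 -0.6  0.5]
(0.504, 0.354, 0.16, -3.4) [  12.4 -695.1   14.9] [ 0.3 -0.6  3.9]
ring [ 493.  -337.6] [59.5 63.5]
```

Emit:
step_arm --increments '[[[1,-24,-341,-24,0,0,0],[1,-24,-341,-24,0,0,0],[1,-24,-341,-24,0,0,0],[1,-24,-341,-24,0,0,0],[1,-24,-341,-24,0,0,0],[1,-24,-341,-24,0,0,0],[1,-24,-341,-24,0,0,0],[1,-24,-341,-24,0,0,0],[1,-24,-341,-24,0,0,0]]]'

```text
t: 17.97
eef_pos: [0.4657, 0.0088, 0.1957]
tool_rot: [-0.001, 1.0, 0.009, -0.0]
contact_force: [-0.3, -0.2, 0.2]
gripper_width: 1.001
grasp_force: 0.0
```

Emit:
step_arm --increments '[[[1,34,-354,40,0,0,4],[1,34,-354,40,0,0,4],[1,34,-354,40,0,0,4],[1,34,-354,40,0,0,4],[1,34,-354,40,0,0,4],[1,34,-354,40,0,0,4],[1,34,-354,40,0,0,4],[1,34,-354,40,0,0,4],[1,34,-354,40,0,0,4],[1,34,-354,40,0,0,4]]]'

```text
t: 18.8
eef_pos: [0.4951, 0.3626, 0.1541]
tool_rot: [-0.001, 1.0, -0.027, -0.002]
contact_force: [-0.3, -0.4, 0.4]
gripper_width: 0.999
grasp_force: 0.0
```

```bash
python3 -c "
from h import *
plan((.504,.354,-.008,-3.4))
t=snap('top'); k=mask(t,(280,190,345,250),(0,0,0),(179,255,45)); print('dark px',np.argwhere(k).mean(0))
"
```

```text
t 18.8 pos [0.4951 0.3626 0.1541] yaw -3.0 w 0.999 F [-0.3 -0.4  0.4] gf 0.0 q [-0.44  0.46 -0.39  1.74  0.2   0.99 -2.53]
(0.504, 0.354, -0.008, -3.4) [  9.8   8.6 162. ] [-0.2  0.2  0.4]
dark px [221.33333333 302.33333333]
```

Emit:
step_arm --increments '[[[1,9,9,30,0,0,0],[1,9,9,60,0,0,0],[1,9,9,70,0,0,0],[1,9,9,70,0,0,0],[1,9,9,70,0,0,0]]]'

```text
t: 19.27
eef_pos: [0.5061, 0.3457, 0.0859]
tool_rot: [0.0, 1.0, -0.031, -0.0]
contact_force: [0.4, 0.2, 0.2]
gripper_width: 0.999
grasp_force: 0.0
```

```bash
python3 -c "
from h import *
plan((.504,.354,-.008,-3.4))
"
```

```text
t 19.2667 pos [0.5061 0.3457 0.0859] yaw -3.5 w 0.999 F [0.4 0.2 0.2] gf 0.0 q [-0.43  0.54 -0.36  1.79  0.24  0.86 -2.54]
(0.504, 0.354, -0.008, -3.4) [-2.5 -8.2 93.9] [ 0.   0.1 -0.1]
```

Emit:
step_arm --increments '[[[1,-2,-6,25,0,0,0],[1,-2,-6,50,0,0,0],[1,-2,-6,70,0,0,0],[1,-2,-6,82,0,0,0],[1,-2,-6,90,0,0,0],[1,-2,-6,94,0,0,0],[1,-2,-6,94,0,0,0]]]'

```text
t: 19.85
eef_pos: [0.505, 0.3529, -0.0077]
tool_rot: [-0.0, 1.0, -0.03, 0.0]
contact_force: [-0.3, -0.9, 0.2]
gripper_width: 1.003
grasp_force: 0.0
```

Emit:
step_arm --increments '[[[-1,0,0,0,0,0,0],[-1,0,0,0,0,0,0],[-1,0,0,0,0,0,0],[-1,0,0,0,0,0,0]]]'

```text
t: 20.18
eef_pos: [0.5055, 0.3534, -0.0063]
tool_rot: [-0.001, 1.0, -0.031, 0.001]
contact_force: [-1.4, -0.6, 5.2]
gripper_width: 0.732
grasp_force: 43.2
```

Emit:
step_arm --increments '[[[-1,0,0,-10,0,0,0],[-1,0,0,-25,0,0,0],[-1,0,0,-45,0,0,0],[-1,0,0,-65,0,0,0],[-1,0,0,-90,0,0,0],[-1,0,0,-120,0,0,0],[-1,0,0,-150,0,0,0],[-1,0,0,-180,0,0,0],[-1,0,0,-180,0,0,0]]]'

```text
t: 20.93
eef_pos: [0.5075, 0.3554, 0.1798]
tool_rot: [-0.004, 1.0, -0.03, 0.004]
contact_force: [0.8, 0.5, 0.3]
gripper_width: 0.729
grasp_force: 44.0
```

```bash
python3 -c "
from h import *
plan((.47,0,.17,0),(.418,-.34,.12,0))
"
```

```text
t 20.9333 pos [0.5075 0.3554 0.1798] yaw -3.5 w 0.729 F [0.8 0.5 0.3] gf 44.0 q [-0.42  0.43 -0.39  1.71  0.19  1.02 -2.51]
(0.47, 0, 0.17, 0) [-15.9 357.1   7. ] [-0.4 -0.5 -3.5]
(0.418, -0.34, 0.12, 0) [-47.5 700.   54.1] [-0.4 -0.5 -3.5]
```

Emit:
step_arm --increments '[[[-1,-16,357,7,0,0,-3.5],[-1,-16,357,7,0,0,-3.5],[-1,-16,357,7,0,0,-3.5],[-1,-16,357,7,0,0,-3.5],[-1,-16,357,7,0,0,-3.5],[-1,-16,357,7,0,0,-3.5],[-1,-16,357,7,0,0,-3.5],[-1,-16,357,7,0,0,-3.5],[-1,-16,357,7,0,0,-3.5],[-1,-16,357,7,0,0,-3.5]]]'

```text
t: 21.77
eef_pos: [0.4657, -0.0093, 0.1652]
tool_rot: [0.001, 1.0, -0.004, -0.0]
contact_force: [1.0, -0.3, -1.3]
gripper_width: 0.729
grasp_force: 44.1
```

Emit:
step_arm --increments '[[[-1,-52,341,50,0,0,0],[-1,-52,341,50,0,0,0],[-1,-52,341,50,0,0,0],[-1,-52,341,50,0,0,0],[-1,-52,341,50,0,0,0],[-1,-52,341,50,0,0,0],[-1,-52,341,50,0,0,0],[-1,-52,341,50,0,0,0],[-1,-52,341,50,0,0,0],[-1,-52,341,50,0,0,0]]]'

```text
t: 22.6
eef_pos: [0.4134, -0.3483, 0.1148]
tool_rot: [0.001, 1.0, -0.003, -0.0]
contact_force: [-0.3, 0.8, 0.2]
gripper_width: 0.731
grasp_force: 44.1
```

```bash
python3 -c "
from h import *
plan((.418,-.34,-.018,0))
"
```

```text
t 22.6 pos [ 0.4134 -0.3483  0.1148] yaw -0.4 w 0.731 F [-0.3  0.8  0.2] gf 44.1 q [ 0.65  0.37 -0.09  1.96  0.04  0.81 -1.03]
(0.418, -0.34, -0.018, 0) [  4.6  -8.5 132.8] [ 0.1  0.  -0.4]
```

Emit:
step_arm --increments '[[[-1,4,-7,35,0,0,0],[-1,4,-7,70,0,0,0],[-1,4,-7,95,0,0,0],[-1,4,-7,115,0,0,0],[-1,4,-7,125,0,0,0],[-1,4,-7,130,0,0,0],[-1,4,-7,133,0,0,0],[-1,4,-7,133,0,0,0]]]'

```text
t: 23.27
eef_pos: [0.4198, -0.3366, -0.0175]
tool_rot: [0.0, 1.0, 0.0, 0.001]
contact_force: [-0.2, 0.1, -0.0]
gripper_width: 0.73
grasp_force: 44.1
```

Emit:
step_arm --increments '[[[1,0,0,0,0,0,0],[1,0,0,0,0,0,0],[1,0,0,0,0,0,0],[1,0,0,-15,0,0,0],[1,0,0,-50,0,0,0],[1,0,0,-90,0,0,0],[1,0,0,-130,0,0,0],[1,0,0,-170,0,0,0],[1,0,0,-190,0,0,0],[1,0,0,-190,0,0,0]]]'

```text
t: 24.1
eef_pos: [0.422, -0.3389, 0.1781]
tool_rot: [0.003, 1.0, -0.0, 0.005]
contact_force: [1.2, 0.1, -0.1]
gripper_width: 0.999
grasp_force: 0.0
```

```bash
python3 -c "
from h import *
plan((.46,0,.19,0),(.5835,.349,.10,-3.4))
t=snap('top'); rings(t,(442,196,522,302),.027)
"
```

```text
t 24.1 pos [ 0.422  -0.3389  0.1781] yaw -0.0 w 0.999 F [ 1.2  0.1 -0.1] gf 0.0 q [ 0.64  0.29 -0.1   1.91  0.03  0.94 -1.04]
(0.46, 0, 0.19, 0) [  38.  -338.8  -13.6] [ 0.3 -0.5 -0. ]
(0.5835, 0.349, 0.1, -3.4) [ 160.6 -688.4   75.4] [ 0.3 -0.5  3.4]
ring [ 417.2 -335. ] [57.  62.9]
ring [ 494.6 -337.1] [54.6 65.4]
```

Emit:
step_arm --increments '[[[1,38,-339,-14,0,0,0],[1,38,-339,-14,0,0,0],[1,38,-339,-14,0,0,0],[1,38,-339,-14,0,0,0],[1,38,-339,-14,0,0,0],[1,38,-339,-14,0,0,0],[1,38,-339,-14,0,0,0],[1,38,-339,-14,0,0,0],[1,38,-339,-14,0,0,0]]]'

```text
t: 24.9
eef_pos: [0.4567, 0.0096, 0.1855]
tool_rot: [-0.001, 1.0, 0.005, -0.0]
contact_force: [-0.0, -0.0, 0.2]
gripper_width: 0.999
grasp_force: 0.0
```

```bash
python3 -c "
from h import *
plan((.5835,.349,.12,-3.4))
t=snap('top'); print('can',ray(t,217,141,.16),ray(t,231,166,0))
"
```

```text
t 24.9 pos [0.4567 0.0096 0.1855] yaw 0.5 w 0.999 F [-0.  -0.   0.2] gf 0.0 q [ 0.16  0.16 -0.35  2.06  0.06  0.93 -1.78]
(0.5835, 0.349, 0.12, -3.4) [ 129.9 -338.    66.4] [-0.2  0.   3.9]
can [0.70548999 0.24744079] [0.70233599 0.24433054]
```

Emit:
step_arm --increments '[[[1,130,-338,60,0,0,4],[1,130,-338,60,0,0,4],[1,130,-338,60,0,0,4],[1,130,-338,60,0,0,4],[1,130,-338,60,0,0,4],[1,130,-338,60,0,0,4],[1,130,-338,60,0,0,4],[1,130,-338,60,0,0,4],[1,130,-338,60,0,0,4],[1,130,-338,60,0,0,4]]]'

```text
t: 25.78
eef_pos: [0.5857, 0.3469, 0.1227]
tool_rot: [-0.001, 0.999, -0.032, -0.002]
contact_force: [-0.4, 0.0, 1.4]
gripper_width: 1.001
grasp_force: 0.0
```

Emit:
step_arm --increments '[[[1,0,0,0,0,0,0],[1,0,0,0,0,0,0]]]'

```text
t: 25.95
eef_pos: [0.5867, 0.3383, 0.1243]
tool_rot: [0.001, 0.999, -0.035, -0.001]
contact_force: [0.2, -0.8, -0.6]
gripper_width: 0.998
grasp_force: 0.0
```

```bash
python3 -c "
from h import *
plan((.5835,.3485,-.008,-3.4))
c=snap('wrist'); u,v=proj(c,(.5835,.3485,.04)); print(u,v); u=int(u);v=int(v)
rings(c,(max(u-75,0),max(v-75,0),u+75,v+75),.04)
"
```

```text
t 25.95 pos [0.5867 0.3383 0.1243] yaw -4.0 w 0.998 F [ 0.2 -0.8 -0.6] gf 0.0 q [-0.35  0.59 -0.38  1.6   0.25  1.01 -2.45]
(0.5835, 0.3485, -0.008, -3.4) [ -3.6 -10.3 132.2] [ 0.1  0.1 -0.6]
309.4224893048918 240.72478417423724
ring [582.9 349.7] [137.3 140.5]
```

Emit:
step_arm --increments '[[[1,-3,-9,30,0,0,0],[1,-3,-9,60,0,0,0],[1,-3,-9,90,0,0,0],[1,-3,-9,110,0,0,0],[1,-3,-9,122,0,0,0],[1,-3,-9,128,0,0,0],[1,-3,-9,132,0,0,0],[1,-3,-9,132,0,0,0]]]'

```text
t: 26.67
eef_pos: [0.585, 0.349, -0.0057]
tool_rot: [-0.0, 0.999, -0.035, 0.0]
contact_force: [-0.2, 0.9, -0.3]
gripper_width: 1.001
grasp_force: 0.0
```

Emit:
step_arm --increments '[[[-1,0,0,0,0,0,0],[-1,0,0,0,0,0,0],[-1,0,0,0,0,0,0],[-1,0,0,0,0,0,0]]]'

```text
t: 27.0
eef_pos: [0.5856, 0.3501, -0.004]
tool_rot: [-0.001, 0.999, -0.035, 0.001]
contact_force: [-1.6, -0.8, 5.0]
gripper_width: 0.728
grasp_force: 43.1
```

Emit:
step_arm --increments '[[[-1,0,0,-10,0,0,0],[-1,0,0,-25,0,0,0],[-1,0,0,-45,0,0,0],[-1,0,0,-65,0,0,0],[-1,0,0,-90,0,0,0],[-1,0,0,-120,0,0,0],[-1,0,0,-150,0,0,0],[-1,0,0,-190,0,0,0],[-1,0,0,-190,0,0,0]]]'

```text
t: 27.75
eef_pos: [0.5882, 0.3529, 0.1949]
tool_rot: [-0.005, 0.999, -0.035, 0.006]
contact_force: [1.4, 1.7, 0.6]
gripper_width: 0.73
grasp_force: 44.0
```

```bash
python3 -c "
from h import *
plan((.47,0,.19,0))
"
```

```text
t 27.75 pos [0.5882 0.3529 0.1949] yaw -4.0 w 0.73 F [1.4 1.7 0.6] gf 44.0 q [-0.36  0.53 -0.4   1.53  0.22  1.11 -2.44]
(0.47, 0, 0.19, 0) [-93.4 360.3   0.4] [-0.5 -0.7 -4. ]
```

Emit:
step_arm --increments '[[[-1,-93,360,0,0,0,-4],[-1,-93,360,0,0,0,-4],[-1,-93,360,0,0,0,-4],[-1,-93,360,0,0,0,-4],[-1,-93,360,0,0,0,-4],[-1,-93,360,0,0,0,-4],[-1,-93,360,0,0,0,-4],[-1,-93,360,0,0,0,-4],[-1,-93,360,0,0,0,-4],[-1,-93,360,0,0,0,-4]]]'

```text
t: 28.58
eef_pos: [0.4642, -0.0112, 0.1848]
tool_rot: [0.002, 1.0, -0.005, -0.0]
contact_force: [0.3, 0.5, -0.6]
gripper_width: 0.73
grasp_force: 44.0
```

Emit:
step_arm --increments '[[[-1,100,341,75,0,0,0],[-1,100,341,75,0,0,0],[-1,100,341,75,0,0,0],[-1,100,341,75,0,0,0],[-1,100,341,75,0,0,0],[-1,100,341,75,0,0,0],[-1,100,341,75,0,0,0],[-1,100,341,75,0,0,0],[-1,100,341,75,0,0,0],[-1,100,341,75,0,0,0]]]'

```text
t: 29.42
eef_pos: [0.5662, -0.3521, 0.1086]
tool_rot: [0.002, 1.0, -0.004, 0.0]
contact_force: [-1.7, -0.2, -0.6]
gripper_width: 0.732
grasp_force: 44.0
```

```bash
python3 -c "
from h import *
plan((.571,-.34,-.016,0))
"
```

```text
t 29.4167 pos [ 0.5662 -0.3521  0.1086] yaw -0.4 w 0.732 F [-1.7 -0.2 -0.6] gf 44.0 q [ 0.58  0.56 -0.17  1.65  0.12  0.93 -1.21]
(0.571, -0.34, -0.016, 0) [  4.6 -12.6 124.6] [ 0.2 -0.  -0.4]
```

Emit:
step_arm --increments '[[[-1,6,-9,30,0,0,0],[-1,6,-9,60,0,0,0],[-1,6,-9,85,0,0,0],[-1,6,-9,105,0,0,0],[-1,6,-9,115,0,0,0],[-1,6,-9,121,0,0,0],[-1,6,-9,124,0,0,0],[-1,6,-9,124,0,0,0]]]'

```text
t: 30.08
eef_pos: [0.5735, -0.3353, -0.0143]
tool_rot: [0.0, 1.0, 0.0, 0.001]
contact_force: [-0.2, -0.3, -0.7]
gripper_width: 0.73
grasp_force: 44.0
```

Emit:
step_arm --increments '[[[1,0,0,0,0,0,0],[1,0,0,0,0,0,0],[1,0,0,0,0,0,0],[1,0,0,-15,0,0,0],[1,0,0,-50,0,0,0],[1,0,0,-90,0,0,0],[1,0,0,-130,0,0,0],[1,0,0,-170,0,0,0],[1,0,0,-190,0,0,0],[1,0,0,-190,0,0,0]]]'

```text
t: 30.92
eef_pos: [0.5763, -0.3368, 0.1833]
tool_rot: [0.003, 1.0, -0.0, 0.005]
contact_force: [0.6, -1.2, 0.1]
gripper_width: 0.998
grasp_force: 0.0
```

```bash
python3 -c "
from h import *
plan((.4425,.004,.15,182.5))
t=snap('top'); rings(t,(442,196,522,302),.027)
k=mask(t,(270,130,325,250),(0,0,0),(179,255,60)); n,l,s,cn=cv2.connectedComponentsWithStats(k)
for a,b in zip(s,cn): print(a[4],b.round(1)) if 15<a[4]<5000 else 0
"
```

```text
t 30.9167 pos [ 0.5763 -0.3368  0.1833] yaw -0.0 w 0.998 F [ 0.6 -1.2  0.1] gf 0.0 q [ 0.57  0.49 -0.18  1.6   0.1   1.06 -1.21]
(0.4425, 0.004, 0.15, 182.5) [-134.2 -341.    30. ] [ -1.   -0.5 177.5]
ring [ 418.3 -335.7] [60.3 62.7]
ring [ 492.6 -337.8] [60.3 63. ]
ring [ 571.9 -333.9] [59.7 63.4]
182 [295.8 152.5]
60 [303.2 219. ]
```

Emit:
step_arm --increments '[[[-0.1,-60,-200,0,0,0,-60],[-0.1,-60,-200,0,0,0,-60],[-0.1,-60,-200,0,0,0,-60],[-0.1,-60,-200,0,0,0,-60],[-0.1,-60,-200,0,0,0,-60],[-0.1,-60,-200,0,0,0,-60],[-0.1,-60,-200,0,0,0,-60],[-0.1,-60,-200,0,0,0,-60],[-0.1,-60,-200,0,0,0,-60],[-0.1,-60,-200,0,0,0,-60]]]'

```text
t: 31.8
eef_pos: [0.5118, -0.1351, 0.1743]
tool_rot: [-0.001, 0.866, 0.501, -0.001]
contact_force: [-0.4, -0.3, -0.5]
gripper_width: 0.455
grasp_force: 0.0
```

Emit:
step_arm --increments '[[[-0.1,0,0,0,0,0,-65],[-0.1,0,0,0,0,0,-65],[-0.1,0,0,0,0,0,-65],[-0.1,0,0,0,0,0,-65],[-0.1,0,0,0,0,0,-65],[-0.1,0,0,0,0,0,-65],[-0.1,0,0,0,0,0,-65],[-0.1,0,0,0,0,0,-65],[-0.1,0,0,0,0,0,-65],[-0.1,0,0,0,0,0,-65]]]'

```text
t: 32.63
eef_pos: [0.5121, -0.1352, 0.1744]
tool_rot: [-0.001, 0.461, 0.888, -0.0]
contact_force: [-0.0, -0.1, -0.7]
gripper_width: 0.452
grasp_force: 0.0
```

```bash
python3 -c "
from h import *
plan((.4425,.004,.15,182.5))
"
```

```text
t 32.6333 pos [ 0.5121 -0.1352  0.1744] yaw 125.2 w 0.452 F [-0.  -0.1 -0.7] gf 0.0 q [ 0.7   0.35 -0.68  1.9   0.26  0.98  0.51]
(0.4425, 0.004, 0.15, 182.5) [153.9  23.3  24.6] [ -0.   -0.1 -57.3]
```

Emit:
step_arm --increments '[[[-0.1,154,23,25,0,0,-57],[-0.1,154,23,25,0,0,-57],[-0.1,154,23,25,0,0,-57],[-0.1,154,23,25,0,0,-57],[-0.1,154,23,25,0,0,-57],[-0.1,154,23,25,0,0,-57],[-0.1,154,23,25,0,0,-57],[-0.1,154,23,25,0,0,-57],[-0.1,154,23,25,0,0,-57],[-0.1,154,23,25,0,0,-57]]]'

```text
t: 33.47
eef_pos: [0.4429, 0.004, 0.1497]
tool_rot: [-0.0, -0.014, 1.0, 0.0]
contact_force: [-0.2, -0.6, 0.2]
gripper_width: 0.447
grasp_force: 0.0
```

```bash
python3 -c "
from h import *
plan((.4425,.004,.1,182.5))
c=snap('wrist','w9.png'); t=snap('top'); s=snap('scene')
w=np.hstack([cv2.resize(c['image'],(400,300)),cv2.resize(s['image'],(400,300))])
w=np.vstack([w,np.hstack([cv2.resize(t['image'][100:310,250:530],(400,300)),cv2.resize(s['image'][200:290,290:410],(400,300))])])
cv2.imwrite('pics/m.png',w[:,:,::-1])
import pickle; pickle.dump((c,t,s),open('cts.pkl','wb'))
print(proj(c,(.4425,.004,.05)))
"
```

```text
t 33.4667 pos [0.4429 0.004  0.1497] yaw -178.4 w 0.447 F [-0.2 -0.6  0.2] gf 0.0 q [ 0.7   0.3  -0.97  2.1   0.32  0.9   1.15]
(0.4425, 0.004, 0.1, 182.5) [ 0.4  0.  49.7] [ 0.  -0.  -0.9]
[322.29904036 231.98623174]
```

View pics/m.png

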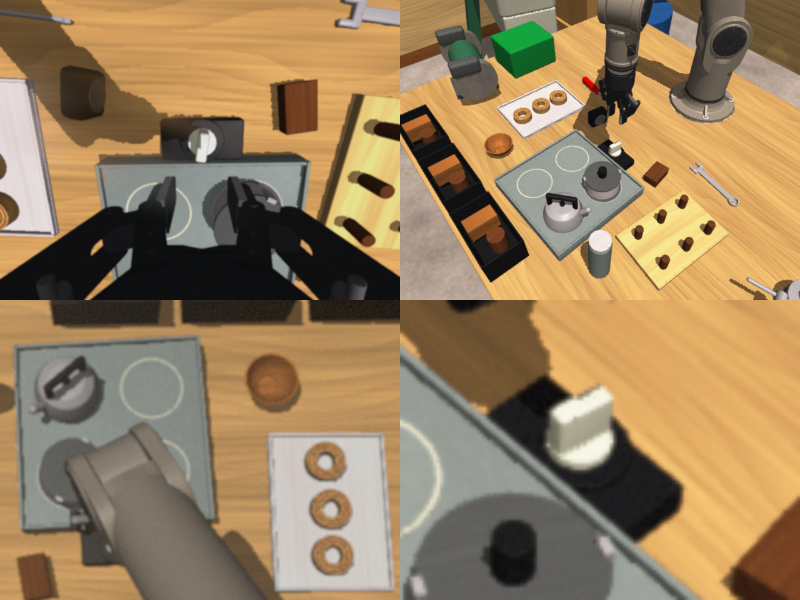

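Bench state in the mosaic: three rolls lie flat in the tray, the pot is on the hot disc, the kettle is on rest2, and the knob bar sits at wrist (325,232), right under the tool. I'll descend onto it.

Emit:
step_arm --increments '[[[-0.1,0,0,30,0,0,-1],[-0.1,0,0,60,0,0,-1],[-0.1,0,0,90,0,0,-1],[-0.1,0,0,110,0,0,-1],[-0.1,0,0,120,0,0,-1],[-0.1,0,0,126,0,0,-1],[-0.1,0,0,126,0,0,-1]]]'

```text
t: 34.2
eef_pos: [0.443, 0.0043, 0.0235]
tool_rot: [-0.0, -0.026, 1.0, 0.0]
contact_force: [-0.5, 0.6, -0.1]
gripper_width: 0.452
grasp_force: 0.0
```

Emit:
step_arm --increments '[[[-1,0,0,0,0,0,0],[-1,0,0,0,0,0,0],[-1,0,0,0,0,0,0],[-1,0,0,0,0,0,0]]]'

```text
t: 34.53
eef_pos: [0.4442, 0.0049, 0.0251]
tool_rot: [0.001, -0.026, 1.0, 0.0]
contact_force: [-2.1, 3.9, 7.8]
gripper_width: 0.152
grasp_force: 42.1
```

Emit:
step_arm --increments '[[[-1,0,0,0,0,0,7],[-1,0,0,0,0,0,14],[-1,0,0,0,0,0,21],[-1,0,0,0,0,0,28],[-1,0,0,0,0,0,35],[-1,0,0,0,0,0,42],[-1,0,0,0,0,0,49],[-1,0,0,0,0,0,56],[-1,0,0,0,0,0,63],[-1,0,0,0,0,0,69]]]'

```text
t: 35.37
eef_pos: [0.4428, 0.0028, 0.025]
tool_rot: [0.001, 0.547, 0.837, -0.001]
contact_force: [-5.9, -2.4, 12.9]
gripper_width: 0.155
grasp_force: 42.8
```

Emit:
step_arm --increments '[[[-1,0,0,0,0,0,3],[-1,0,0,0,0,0,5],[-1,0,0,0,0,0,5],[-1,0,0,0,0,0,5]]]'

```text
t: 35.7
eef_pos: [0.4426, 0.0027, 0.025]
tool_rot: [0.0, 0.581, 0.814, -0.001]
contact_force: [-6.2, -2.5, 14.4]
gripper_width: 0.153
grasp_force: 42.9
```

```bash
python3 -c "
from h import *
plan()
print(bot.get_obs()['torque'])
"
```

```text
t 35.7 pos [0.4426 0.0027 0.025 ] yaw 109.0 w 0.153 F [-6.2 -2.5 14.4] gf 42.9 q [ 0.26  0.43 -0.48  2.21  0.37  0.58 -0.16]
[-0.63068654  1.21557619 -0.01881352]
```

Emit:
step_arm --increments '[[[-0.1,0,0,0,0,0,0],[-0.1,0,0,0,0,0,0],[-0.1,0,0,0,0,0,0],[-0.1,0,0,-20,0,0,0],[-0.1,0,0,-60,0,0,0],[-0.1,0,0,-100,0,0,0],[-0.1,0,0,-140,0,0,0],[-0.1,0,0,-170,0,0,0],[-0.1,0,0,-170,0,0,0]]]'

```text
t: 36.45
eef_pos: [0.4473, 0.0047, 0.2]
tool_rot: [0.005, 0.581, 0.814, 0.003]
contact_force: [1.2, -0.5, -0.3]
gripper_width: 0.451
grasp_force: 0.0
```

Emit:
step_arm --increments '[[[0,-160,0,0,0,0,0],[0,-160,0,0,0,0,0],[0,-160,0,0,0,0,0],[0,-160,0,0,0,0,0],[0,-160,0,0,0,0,0],[0,-160,0,0,0,0,0],[0,-160,0,0,0,0,0]]]'

```text
t: 37.03
eef_pos: [0.495, -0.1463, 0.1935]
tool_rot: [-0.001, 0.58, 0.814, 0.0]
contact_force: [-0.8, 0.8, 1.0]
gripper_width: 0.498
grasp_force: 0.0
```

```bash
python3 -c "
from h import *
plan()
t=snap('top','t9.png'); s=snap('scene','s9.png'); w=snap('wrist')
rings(t,(442,196,522,302),.027)
k=mask(t,(270,130,400,250),(0,0,0),(179,255,60)); n,l,st,cn=cv2.connectedComponentsWithStats(k)
for a,b in zip(st,cn): print('dark',a[4],b.round(1)) if 10<a[4]<5000 else 0
# heat knob orientation from bright pixels
for n,c in (('top',t),('wrist',w)):
    u,v=proj(c,(.4425,.004,.055)).astype(int); r=14 if n=='top' else 45
    k=mask(c,(max(u-r,0),max(v-r,0),u+r,v+r),(0,0,170),(179,70,255)); p=np.argwhere(k)[:,::-1]
    if len(p)>10: P=np.array([ray(c,*q,.055) for q in p],np.float32); print(n,len(p),P.mean(0)); val,vec=np.linalg.eigh(np.cov(P.T)); print(val*1e6,np.degrees(np.arctan2(vec[1,1],vec[0,1])))
b=ray(s,0,0,.1)
for nm,c,col in(('s',s,0),):
    u,v=proj(s,(.551,.079,.1)).astype(int); k=mask(s,(u-25,v-25,u+25,v+25),(0,0,0),(179,255,45)); p=np.argwhere(k)[:,::-1].mean(0); print('pot knob scene',p,ray(s,*p,.095))
"
```

```text
t 37.0333 pos [ 0.495  -0.1463  0.1935] yaw 109.0 w 0.498 F [-0.8  0.8  1. ] gf 0.0 q [ 0.58  0.27 -0.49  1.92  0.15  0.99  0.36]
dark 171 [295.4 152.9]
dark 48 [303.5 219.6]
top 158 [0.44229063 0.00497198]
[85.52404819 92.7097459 ] -179.9283469673787
wrist 1399 [0.44285578 0.00626143]
[ 75.73106317 101.35529382] 131.06853760723547
pot knob scene [329.96084337 269.06626506] [0.53623759 0.07134233]
```

Emit:
step_arm --increments '[[[0,-150,-240,0,0,0,0],[0,-150,-240,0,0,0,0],[0,-150,-240,0,0,0,0],[0,-150,-240,0,0,0,0],[0,-150,-240,0,0,0,0],[0,-150,-240,0,0,0,0],[0,-150,-240,0,0,0,0],[0,-150,-240,0,0,0,0],[0,-150,-240,0,0,0,0]]]'

```text
t: 37.93
eef_pos: [0.3163, -0.3677, 0.194]
tool_rot: [0.0, 0.582, 0.813, -0.0]
contact_force: [1.3, 1.0, 0.1]
gripper_width: 0.503
grasp_force: 0.0
```

```bash
python3 -c "
from h import *
import pickle
c,told=pickle.load(open('ct.pkl','rb')); plan()
t=snap('top'); s=snap('scene')
rings(t,(442,196,522,302),.027)
for im in (told,t):
  k=mask(im,(270,130,400,250),(0,0,0),(179,255,60)); n,l,st,cn=cv2.connectedComponentsWithStats(k)
  for a,b in zip(st,cn): print('dark',a[:5],b.round(1)) if 10<a[4]<5000 else 0
  g=cv2.medianBlur(cv2.cvtColor(im['image'],cv2.COLOR_RGB2GRAY),3)[180:255,262:345]; print('disc edges', [ ''.join('#' if x<55 else '+' if x<100 else '.' for x in r[::2]) for r in g[20:55:4]])
  d=mask(im,(262,180,345,258),(0,0,60),(179,60,105)); P=np.argwhere(d)[:,::-1]; print(len(P),P.mean(0),ray(im,*P.mean(0),.06))
  m=cv2.absdiff(told['image'],t['image'])
d=m.max(2)>45; d[:,:]&=True
n,l,st,cn=cv2.connectedComponentsWithStats(d.astype(np.uint8))
for a,b in zip(st,cn): print('diff',a,b.round(0)) if 25<a[4]<90000 else 0
"
```

```text
t 37.9333 pos [ 0.3163 -0.3677  0.194 ] yaw 108.8 w 0.503 F [1.3 1.  0.1] gf 0.0 q [ 1.01  0.2  -0.32  1.99  0.08  0.96  0.99]
ring [ 418.2 -335.7] [60.1 62.8]
ring [ 492.6 -338. ] [60.3 63. ]
ring [ 571.6 -334.3] [60.9 63.3]
dark [282 140  28  29 169] [295.6 152.9]
dark [297 216  12   8  45] [303.3 220.1]
disc edges ['................+++++++...................', '...............+++++++++++++..............', '...........++++++++++++++++++++...........', '............+++.+++++++++.++++++..........', '............+++++++++++++++++++++.........', '............+.++++++###+++++++++++........', '........++....+++.++++++++++++++++........', '+++......+...+...+++...+++++++++++........', '+++.......++++..+++...++++++++++++........']
2902 [298.23328739 226.81013094] [0.53702744 0.08021677]
dark [282 140  28  29 202] [295.4 152.8]
dark [296 212  13  12  72] [302.9 218.5]
disc edges ['.+............++++++++++.+................', '.+..........++++++++++++++++..............', '.+........+++++++++++++++++++++...........', '.........+++++++++++++++++++++++..........', '.........++++++++++++#++++++++
[... 170 characters left out ...]
++++++++++++++++++........']
2316 [301.13126079 218.88989637] [0.55519362 0.07355376]
diff [  122   156   369   321 31676] [320. 330.]
diff [462 198  31  30 649] [477. 213.]
diff [176 205  18  12 130] [184. 211.]
diff [466 232  31  29 657] [481. 246.]
diff [174 239  15  11  91] [180. 244.]
diff [267 241  51  18 589] [289. 251.]
diff [ 582  262   58   78 3103] [616. 304.]
diff [324 264   8   9  46] [327. 268.]
diff [467 264  31  29 660] [482. 278.]
diff [327 273  13   6  43] [334. 276.]
diff [  428   279   212   201 19468] [571. 404.]
diff [320 353  17   4  27] [328. 354.]
diff [324 422  12  13  39] [330. 428.]
diff [368 434   9   7  31] [372. 437.]
diff [ 308  436   88   44 2030] [347. 456.]
```

```bash
python3 -c "
from station import bot
print(bot.hand_in())"
```

```text
the job is handed in; nothing more can be done
None
```

I handed the job in at about 38 s on the robot's clock: all three rolls lie flat in the tray, the kettle is on a resting circle, the glue pot is on the heating disc, and the knob is turned about 74° to its stop. The hand-in returned no verdict, so this rests on my last camera readings and, for the knob, on the tool's own turn.

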